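Sanitise the budgie's cups and toys in the lift-up cabinet

TASK

Raise the sanitising cabinet's door until its stay locks and holds it up by itself, then stand every cup, tin, bowl and ring toy that is out on the table upright on the chamber floor (ring flat, nothing stacked). Then press the red button to unlock the stay, let the door come down fully shut, and start the cycle by pressing the knob down, turning it clockwise to the green dot and letting it pop up. Leave the jar, scoop, mineral block clip, drinking bottle and ladder where they are.

Things in the scene. Friction and masses are not known exactly. Their poses are not given: they have to be found in the camera images.
- cabinet: White countertop UV sanitising cabinet, fixed; place and yaw vary. Origin: on the table under the chamber's middle; x to its back, y left, z up. Outside x -120..108 mm, y +-213. Roof 160 mm high over x > 45 only; in front of that the sloping lift-up door. On its right a dark pod, 110 mm high, y -229..-329, bears the red button (front) and white knob (back).
- chamber (a point): Centre of the chamber floor, 10 mm over the table (cabinet x 0, y 0); axes as the cabinet's. Inside: x -112..+100, y -205..+205 mm. Front wall top is 65 mm over the table, 8 mm thick; side walls rise at 30 degrees to 160 mm at x 45. With the door up, the part x < 0 is open to above. The shut door's underside is 67 mm over the table at x -112, 132 mm at x 0.
- door (a joint): Tinted door's angle (rad) about its top edge: 0 shut (30 deg slope), grows when raised. 190 x 422 mm, 0.45 kg, damped: about 4 N at the handle lifts it at 0.25 rad/s; let go early it sinks shut in 8 to 12 s. Near 1.9 the stay clicks over its sprung catch (end stop 1.98); let go, it rests locked at about 1.86, 13 deg short of upright, until the red button is pressed.
- door_hinge (a point): Middle of the door's hinge line, at x +45, y 0, z 160 mm of the cabinet; the hinge line runs along the cabinet's y axis.
- door_handle (a point): Centre of the orange door pull: a disc 30 mm across, 20 mm thick (axis along the hinge line), 38 mm off the door's outer face on a 14 mm wide stem, 165 mm down the door from the hinge. A gripper pointing down can pinch its 20 mm through the whole swing, the disc turning between the pads. 119 mm over the table when shut; door locked: about 330 mm, on the door's far side.
- release (a joint): Travel (m) of the red release button: 0 up, 0.010 fully down; sprung, 2 N rising to 6 N. Press it at least 8 mm and keep it down until the door has sunk below about 1.5 rad (some 4 s), or the catch takes the stay again. The door then sinks shut by itself.
- release_top (a point): Top centre of the red release button, 24 mm across, 126 mm over the table, at x -75, y -279 mm of the cabinet. Press straight down.
- knob_push (a joint): How far (m) the white start knob is pressed: 0 up, 0.007 fully down; sprung, 2.5 N rising to 6 N. It turns only while pressed 5 mm or more.
- knob_turn (a joint): Angle (rad) of the start knob, growing clockwise from above: 0 at the grey dot (cabinet's front), 1.4 at the green start dot, end stop 1.45. Let go at 1.36 to 1.45 it pops up and is locked there; between the dots it stays down.
- knob_grip (a point): Centre of the white knob's grip bar, on the knob's axis: 46 mm long, 13 wide, 28 high, 148 mm over the table at x 45, y -279 mm of the cabinet. The point's x axis lies along the bar, the red-marked pointer end at -x. Pinch the 13 mm from above; 24 mm of free height under the bar.
- tin_mid (a point): Empty aluminium tin, 52 mm in diameter, 50 mm high. Loose; one of the pieces to sanitise; may be absent (None). Point: on its axis, half-way up; z axis to its open mouth; starts upright on the table.
- bowl_mid (a point): Small straight-sided clear glass bowl, 60 mm in diameter, 36 mm high. Loose; one of the pieces to sanitise; may be absent (None). Point: on its axis, half-way up; z axis to its open mouth; starts upright on the table.
- green_cup_mid (a point): Green plastic feeding cup, 46 mm in diameter, 42 mm high. Loose; one of the pieces to sanitise; may be absent (None). Point: on its axis, half-way up; z axis to its open mouth; starts upright on the table.
- blue_cup_mid (a point): Blue plastic feeding cup, 46 mm in diameter, 42 mm high. Loose; one of the pieces to sanitise; may be absent (None). Point: on its axis, half-way up; z axis to its open mouth; starts upright on the table.
- ring_toy_mid (a point): Wooden ring toy lying flat, 58 mm outside and 34 mm inside diameter, 18 mm high. Loose; one of the pieces to sanitise; may be absent (None). Point: its centre, half-way up; z axis: the ring's axis.
- seed_jar: Closed seed jar, 72 mm in diameter, 110 mm high, to be left alone. Origin: centre of its underside.
- scoop: Yellow feeding scoop, 123 mm long, 42 mm wide, 24 mm high, lying along its x axis, to be left alone. Origin: on the table, near its middle.
- mineral_clip: Spring clip holding a mineral block frame on a wooden foot 80 by 60 mm, 107 mm high, to be left alone. Origin: centre of its underside.
- drinker: Drinking bottle behind the cabinet, 56 mm in diameter, 150 mm high, to be left alone. Origin: centre of its underside.
- ladder: Small wooden bird ladder lying flat, 170 by 64 mm, to be left alone. Origin: centre of its underside.

How it is judged:
By the outcome, as a careful person would: the job done as asked, in the order asked, and still so for the second after the job is handed in, with the robot touching nothing.
Of tin, bowl, green_cup, blue_cup, ring_toy only 2 to 4 are there at a start; the rules pass over those that are not, and their reading is None.
At some moment in a run one of tin, bowl, green_cup, blue_cup, ring_toy may be knocked a few centimetres aside while the robot is not near it.
Once in a run the grip may slacken for a moment while it holds something.
It also fails if it takes over 210 s, if anything falls off the work surface, if the arm or the gripper's body presses on something with over 40 N, if the wrist force passes 120 N, or if a joint passes its speed limit or range.

ROBOT

A 6-joint arm with a two-finger parallel gripper is mounted at the origin on the work surface. World frame = base frame: x ahead of the robot, y to its left, z up, the work surface at z = 0. Lengths are in m, angles in rad, forces in N, time in s.
With the tool pointing down it reaches from about 0.275 to 0.725 m from the base axis. Payload 15.9 kg.
Tool frame: the origin (TCP) lies where the fingers leave the gripper's body, on its centre line; the fingertips stand 73 mm ahead of it and the grasp point (between the pads) lies 54 mm ahead of it; z points along the fingers, y is the direction in which the jaws open and shut (so a half turn about z gives the same grasp; the last joint's range is limited). The gripper opens to 85 mm and grips with 20 to 120 N. Pads are 22 mm wide; open, the fingers measure 114 mm over their backs; the gripper's body (76 mm by 85 mm) begins 54 mm behind the grasp point. The pads swing forward as they close: fully open they stand 13 mm farther back than shut.
Start: joints at [1.187, 0.213, -0.034, 1.323, 0, 1.571], TCP at [0.187, 0.464, 0.304] pointing down, gripper open.
Joint ranges: [-2.98, 2.98], [-0.74, 1.72], [-1.14, 1.35], [-2.1, 2.04], [-1.57, 1.44], [-3.14, 3.14]. Speed limits (rad/s): [1.89, 1.89, 2.39, 2.57, 3.14, 3.14].

INTERFACE

Orientations are given as a rotation vector (axis times angle).
In Python, from rig import get_obs, cams, env gives the robot as it stands. The module is installed in compiled form; this text tells all that it offers.
- The arm moves only by the shell command python3 -m pendant 'ROWS' [FORCE]. ROWS is JSON, a list of rows, each an object of numbers: "rx", "ry", "rz": the turn, a rotation vector about the tool's x, y, z in rad; "dx", "dy", "dz": the shift along the tool's x, y, z in mm; "jaw": the opening, from 0 (shut) to 1 (fully open). In form: [{"rx": .., "ry": .., "rz": .., "dx": .., "dy": .., "dz": .., "jaw": ..}, ...]. A call has 1 to 10 rows; each row is the pose to reach, as a shift and turn from the pose measured when the call began, along the tool's axes at that moment; what a row does not reach only later rows make up. A row lasts 1/12 s, in which the tool goes at most 41.7 mm and 7.16 degrees, less where a joint would pass 70% of its speed; a pose out of reach is approached as far as the arm can. A call with a gripper value outside its range is refused whole. The fingers move at their own pace and stop on an object; FORCE is the grip in N (left out, the last holds). Time passes only in rows, so rows that repeat a pose let the fingers close. It gives the time, the measured TCP pose, the force and the opening at its end, in the units of the state.
- get_obs(): the state, without advancing time (a new reading comes with each control period).
- cams.read_camera(name): name is "scene" or "top" or "wrist"; returns (picture, depth): 480x640x3 uint8, red, green, blue; 480x640 float32, m along the optical axis (not along the pixel's ray), 0 where there is no reading.
- cams.camera_info(name): a dict with "fx", "fy", "cx", "cy" (pixels), "k1" (the pictures are not rectified: a ray, as slopes to the right and down, at radius r is drawn at 1 + k1 r^2 times it, then the intrinsics apply), "rvec" (rotation vector, rad) and "tvec" (3), from world to camera coordinates, as OpenCV has them; the wrist camera has in their place "T_tool_cam" (4x4, takes a point from camera to tool coordinates, whose origin is the TCP and whose axes are the flange's). Camera axes: x right, y down, z forward; pixel columns grow to the right and rows downward; lengths in m; the calibration is good to about 2 mm. A picture is of the moment at which its call begins: read the wrist's pose just before it. camera_info takes no time and is no camera call.
- env.hand_in(): hands the job in, once; it reports no verdict.
The state is a dict: "time": time; "joint_positions": joint angles; "dq": joint speeds; "joint_torque": joint torques, N m; "tool_pos": TCP position; "tcp_rot": TCP orientation; "ft_force": force on the tool from outside, world axes, zero at the start; "torque": the same for the moment, N m; "opening": opening from 0.0 (shut) to 1.0 (fully open).
Only numpy, scipy, OpenCV 4.12 (cv2) and the standard library are available. Lean on these libraries where they do the work, as an engineer would, in place of code of your own. Each camera call takes 0.05 s, during which the arm holds its last target.

## Working session

There is one attempt and no reset: what is moved stays moved. The work goes in short steps, Python scripts to look and compute and a shell command to move; the robot and the scene stay as the last step left them, time stands still between calls to the robot, and variables do not carry over. Pictures are saved under pics/ and viewed, and the job is handed in when it is done.

```bash
mkdir -p pics; ls
cat > h.py <<'E'
import numpy as np, cv2
from scipy.spatial.transform import Rotation as R
from rig import get_obs, cams, env
def snap(name,fn):
    o=get_obs(); p,d=cams.read_camera(name)
    cv2.imwrite('pics/'+fn+'.png',p[:,:,::-1]); np.savez('pics/'+fn+'.npz',p=p,d=d,tp=o['tool_pos'],tr=o['tcp_rot'])
    return o,p,d
def pose(name,o):
    ci=cams.camera_info(name)
    if name=='wrist':
        T=np.eye(4);T[:3,:3]=R.from_rotvec(o['tcp_rot']).as_matrix();T[:3,3]=o['tool_pos']
        return ci,T@np.array(ci['T_tool_cam'])
    T=np.eye(4);T[:3,:3]=R.from_rotvec(ci['rvec']).as_matrix();T[:3,3]=ci['tvec']
    return ci,np.linalg.inv(T)
def slopes(ci,u,v):
    K=np.array([[ci['fx'],0,ci['cx']],[0,ci['fy'],ci['cy']],[0,0,1.]])
    q=np.stack([np.ravel(u),np.ravel(v)],-1).astype(float)[:,None]
    return cv2.undistortPoints(q,K,np.array([ci['k1'],0,0,0.]))[:,0]
def plane(name,o,u,v,z):
    ci,T=pose(name,o); s=slopes(ci,u,v); r=np.c_[s,np.ones(len(s))]@T[:3,:3].T
    t=(z-T[2,3])/r[:,2]; return T[:3,3]+r*t[:,None]
def pts(name,o,u,v,d):
    ci,T=pose(name,o); s=slopes(ci,u,v); dd=np.ravel(d)
    return np.c_[s*dd[:,None],dd]@T[:3,:3].T+T[:3,3]
def proj(name,o,P):
    ci,T=pose(name,o);Ti=np.linalg.inv(T)
    K=np.array([[ci['fx'],0,ci['cx']],[0,ci['fy'],ci['cy']],[0,0,1.]])
    return cv2.projectPoints(np.atleast_2d(P).astype(float),cv2.Rodrigues(Ti[:3,:3])[0],Ti[:3,3],K,np.array([ci['k1'],0,0,0.]))[0][:,0]
E
python3 - <<'E'
from h import *
for n in ('top','scene','wrist'):
    o,p,d=snap(n,n+'0'); ci,T=pose(n,o); print(n,ci['fx'],ci['k1'],T.round(3).tolist())
print(o)
E
```

```text
pics
top 547.7439462214646 -0.03707616754218273 [[-0.021, -0.979, 0.203, 0.199], [-1.0, 0.022, -0.001, 0.044], [-0.004, -0.203, -0.979, 1.825], [0.0, 0.0, 0.0, 1.0]]
scene 553.3928445246995 0.04123780773447238 [[0.85, 0.294, -0.436, 1.236], [0.526, -0.46, 0.715, -1.079], [0.009, -0.838, -0.546, 0.981], [0.0, 0.0, 0.0, 1.0]]
wrist 356.1939317858725 -0.05146543156292112 [[0.373, 0.896, 0.242, 0.125], [0.928, -0.36, -0.099, 0.488], [-0.002, 0.261, -0.965, 0.373], [0.0, 0.0, 0.0, 1.0]]
{'time': 0.1, 'joint_positions': array([ 1.18701065e+00,  2.13330755e-01, -3.49358727e-02,  1.32349608e+00,
       -6.38508044e-06,  1.57080436e+00]), 'dq': array([ 0.0005961 , -0.00204759,  0.00100471, -0.00112743,  0.00060087,
        0.00094388]), 'joint_torque': array([-2.71179288e-04, -6.87241530e+01,  4.87809348e+01,  1.21309032e-02,
       -8.44046122e-05, -1.33304124e-05]), 'tool_pos': array([0.18713983, 0.46343236, 0.30347771]), 'tcp_rot': array([-5.99134521e-01, -3.08375119e+00,  1.49195684e-03]), 'ft_force': array([-0.05636268, -0.79770246,  0.02521911]), 'torque': array([-0.04592679, -0.04868751, -0.06821179]), 'opening': 1.0009879393355585}
```

View pics/top0.png

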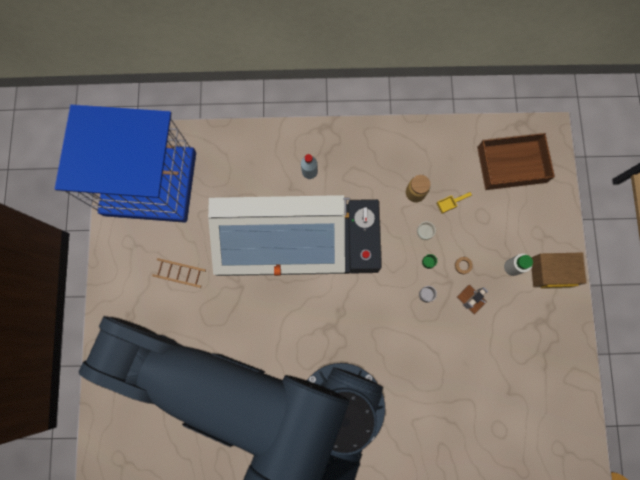

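View pics/scene0.png

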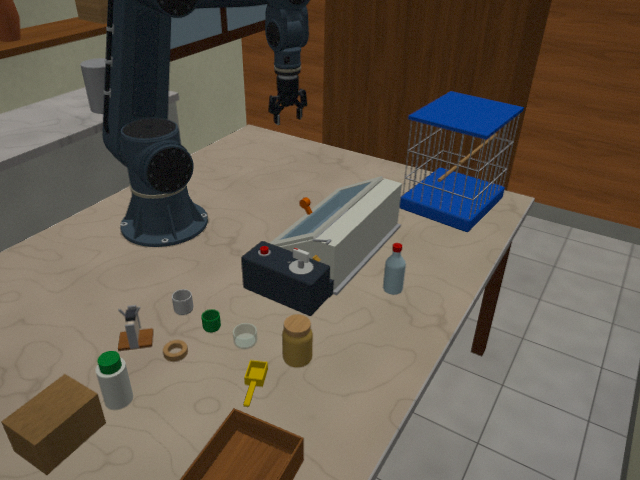

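View pics/wrist0.png

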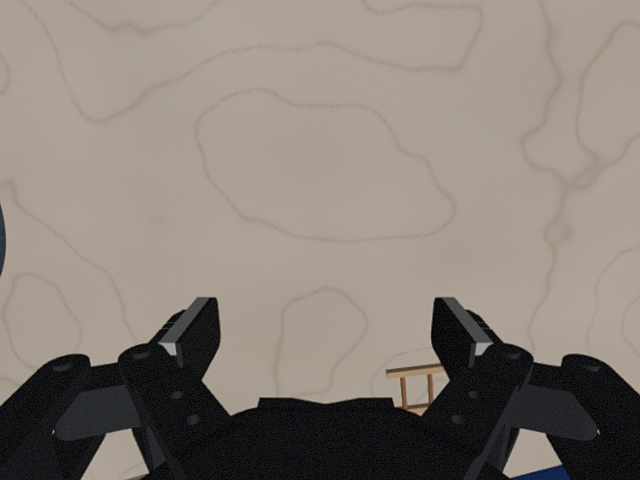

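The top view shows the cabinet at about (275,235), orange handle (278,270), red button (366,255) and knob (364,217). The loose pieces are the tin (427,294), green cup (429,261), ring (463,265) and bowl (425,231), with no blue cup. Next I measure them.

Run:
```python
from h import *
z=np.load('pics/top0.npz');p,d=z['p'],z['d']
im=cv2.resize(p[120:320,190:500],None,fx=2.5,fy=2.5,interpolation=cv2.INTER_CUBIC)
cv2.imwrite('pics/topz.png',im[:,:,::-1])
hsv=cv2.cvtColor(p,cv2.COLOR_RGB2HSV)
o=None
def blob(name,p,lo,hi,box,zz):
    h=cv2.cvtColor(p,cv2.COLOR_RGB2HSV); m=cv2.inRange(h,lo,hi); b=np.zeros_like(m); x0,y0,x1,y1=box; b[y0:y1,x0:x1]=m[y0:y1,x0:x1]
    v,u=np.nonzero(b); 
    if len(u)==0: print('none');return
    print(len(u),u.mean().round(1),v.mean().round(1),(u.min(),u.max(),v.min(),v.max()),plane(name,None,u.mean(),v.mean(),zz)[0].round(4))
print('top red');blob('top',p,(0,150,80),(6,255,255),(350,240,385,270),.126)
print('handle');blob('top',p,(5,150,80),(18,255,255),(262,255,295,280),.119)
print('green');blob('top',p,(50,100,30),(90,255,255),(415,245,445,275),.042)
print('ring');blob('top',p,(5,90,80),(20,255,255),(450,250,480,280),.018)
z2=np.load('pics/scene0.npz');q=z2['p']
print('scene red');blob('scene',q,(0,150,80),(6,255,255),(250,240,280,260),.126)
print('handle');blob('scene',q,(5,150,80),(18,255,255),(290,190,330,220),.119)
print('green');blob('scene',q,(50,100,30),(90,255,255),(195,300,230,340),.035)
im=cv2.resize(q[170:380,100:430],None,fx=2.4,fy=2.4,interpolation=cv2.INTER_CUBIC)
cv2.imwrite('pics/scz.png',im[:,:,::-1])
for n,u,v in [('tin',427,294),('green',429,261),('bowl',425,231),('ring',463,265),('jar',418,188),('knob',364,217),('door1',225,230),('roof',280,207)]:
    print(n,pts('top',None,u,v,d[v,u])[0].round(3),plane('top',None,u,v,.04)[0].round(3))
```

```text
top red
33 365.4 253.9 (np.int64(363), np.int64(368), np.int64(251), np.int64(257)) [ 0.4764 -0.0872  0.126 ]
handle
45 277.1 270.0 (np.int64(275), np.int64(279), np.int64(265), np.int64(274)) [0.4328 0.1912 0.119 ]
green
126 429.2 261.0 (np.int64(423), np.int64(435), np.int64(255), np.int64(267)) [ 0.462  -0.3027  0.042 ]
ring
154 463.2 264.9 (np.int64(455), np.int64(471), np.int64(257), np.int64(273)) [ 0.4497 -0.4202  0.018 ]
scene red
43 263.5 249.3 (np.int64(260), np.int64(268), np.int64(246), np.int64(253)) [ 0.4786 -0.0932  0.126 ]
handle
122 305.6 204.6 (np.int64(300), np.int64(311), np.int64(197), np.int64(213)) [0.4386 0.1833 0.119 ]
green
351 210.7 320.4 (np.int64(202), np.int64(220), np.int64(310), np.int64(331)) [ 0.4717 -0.3149  0.035 ]
tin [ 0.357 -0.296  0.004] [ 0.354 -0.29   0.04 ]
green [ 0.466 -0.308  0.011] [ 0.462 -0.303  0.04 ]
bowl [ 0.57  -0.302  0.006] [ 0.563 -0.295  0.04 ]
ring [ 0.452 -0.425 -0.004] [ 0.446 -0.414  0.04 ]
jar [ 0.691 -0.267  0.113] [ 0.712 -0.28   0.04 ]
knob [ 0.587 -0.084  0.162] [ 0.616 -0.094  0.04 ]
door1 [0.559 0.352 0.146] [0.582 0.371 0.04 ]
roof [0.626 0.178 0.16 ] [0.656 0.187 0.04 ]
```

View pics/topz.png

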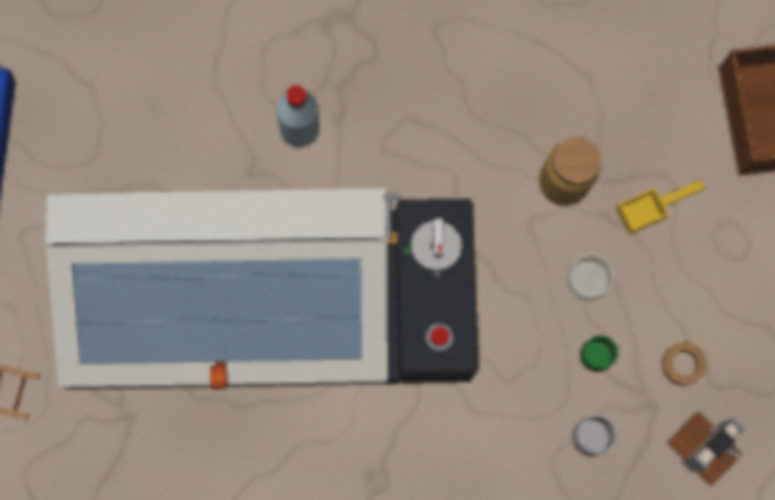

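View pics/scz.png

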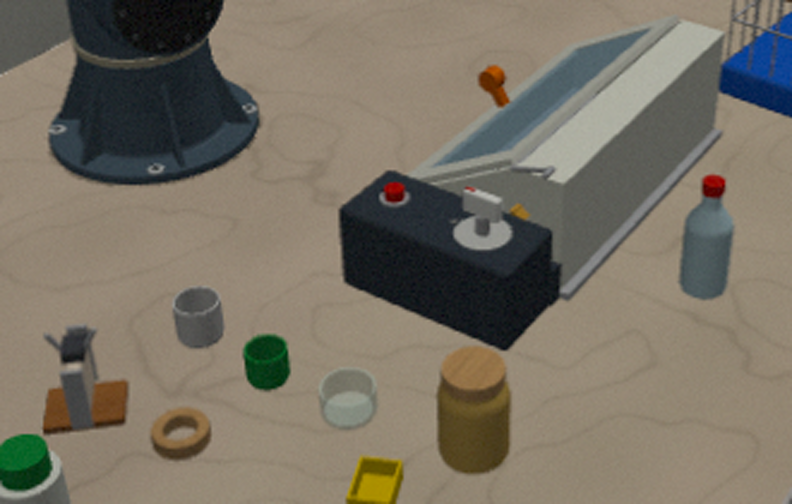

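```bash
cat >> h.py <<'E'
def down(a):  # tool z down, tool y (jaw) at world angle a
    y=np.array([np.cos(a),np.sin(a),0]);zz=np.array([0,0,-1.]);x=np.cross(y,zz)
    return np.c_[x,y,zz]
def delta(P,Rt,o=None):  # P: world grasp point (54 mm ahead of TCP)
    o=o or get_obs(); R0=R.from_rotvec(o['tcp_rot']).as_matrix()
    tcp=np.array(P)-Rt[:,2]*.054
    d=R0.T@(tcp-o['tool_pos'])*1000; r=R.from_matrix(R0.T@Rt).as_rotvec()
    print('t%.1f rx %.3f ry %.3f rz %.3f dx %.1f dy %.1f dz %.1f | rows %.1f'%(o['time'],*r,*d,max(np.linalg.norm(d)/41.7,np.degrees(np.linalg.norm(r))/7.16)))
def gp(o=None):
    o=o or get_obs(); M=R.from_rotvec(o['tcp_rot']).as_matrix(); return o['tool_pos']+M[:,2]*.054, M
E
python3 - <<'E'
from h import *
o=get_obs();g,M=gp();print(M.round(3)); print(np.array(cams.camera_info('wrist')['T_tool_cam']).round(3))
# cabinet yaw: roof back edge/ front edge in top image
z=np.load('pics/top0.npz');p,d=z['p'],z['d']
H,W=d.shape;v,u=np.mgrid[180:290,195:395];P=pts('top',None,u,v,d[180:290,195:395])
m=(abs(P[:,2]-.16)<.006)&(P[:,1]>-.03); q=P[m][:,:2].astype(np.float32)
print(len(q),cv2.minAreaRect(q))
m2=(abs(P[:,2]-.11)<.006)&(P[:,1]<-.03); print(m2.sum(),cv2.minAreaRect(P[m2][:,:2].astype(np.float32)))
# edges from zoom pixel picks
pk=lambda U,V:(190+(U+.5)/2.5-.5,120+(V+.5)/2.5-.5)
for n,U,V,zz in [('roofBL',47,196,.16),('roofBR',385,190,.16),('roofFL',47,244,.16),('roofFR',385,240,.16),('knob',438,240,.162),('knobdisc',436,245,.11),('podBR',471,200,.11),('podFR',476,379,.11),('podFL',400,380,.11),('doorFL',60,386,.073),('doorFR',388,381,.073)]:
    a=pk(U,V);print(n,plane('top',None,a[0],a[1],zz)[0].round(4))
E
```

```text
[[-0.927  0.374 -0.   ]
 [ 0.374  0.927 -0.001]
 [ 0.    -0.001 -1.   ]]
[[ 0.001 -0.965 -0.261  0.067]
 [ 1.     0.001 -0.    -0.001]
 [ 0.001 -0.261  0.965 -0.07 ]
 [ 0.     0.     0.     1.   ]]
3172 ((0.605777382850647, 0.18796128034591675), (0.43368440866470337, 0.11370012909173965), 89.80045318603516)
1706 ((0.5459305047988892, -0.08608393371105194), (0.10471102595329285, 0.22908669710159302), 89.92031860351562)
roofBL [0.6599 0.4031 0.16  ]
roofBR [ 0.6579 -0.0231  0.16  ]
roofFL [0.5977 0.4017 0.16  ]
roofFR [ 0.5933 -0.0212  0.16  ]
knob [ 0.5913 -0.0873  0.162 ]
knobdisc [ 0.597  -0.0886  0.11  ]
podBR [ 0.6558 -0.1361  0.11  ]
podFR [ 0.4226 -0.1327  0.11  ]
podFL [ 0.4235 -0.0369  0.11  ]
doorFL [0.43   0.3996 0.073 ]
doorFR [ 0.4274 -0.0231  0.073 ]
```

Run:
```python
from h import *
delta([.41,.1915,.25],down(np.pi/2-.008))
```

```text
t0.1 rx -0.001 ry -0.000 rz -0.376 dx -308.5 dy -168.7 dz -0.3 | rows 8.4
```

```bash
python3 -m pendant '[{"rz":-0.376,"dx":-308.5,"dy":-168.7,"jaw":0.55},{"rz":-0.376,"dx":-308.5,"dy":-168.7,"jaw":0.55},{"rz":-0.376,"dx":-308.5,"dy":-168.7,"jaw":0.55},{"rz":-0.376,"dx":-308.5,"dy":-168.7,"jaw":0.55},{"rz":-0.376,"dx":-308.5,"dy":-168.7,"jaw":0.55},{"rz":-0.376,"dx":-308.5,"dy":-168.7,"jaw":0.55},{"rz":-0.376,"dx":-308.5,"dy":-168.7,"jaw":0.55},{"rz":-0.376,"dx":-308.5,"dy":-168.7,"jaw":0.55},{"rz":-0.376,"dx":-308.5,"dy":-168.7,"jaw":0.55},{"rz":-0.376,"dx":-308.5,"dy":-168.7,"jaw":0.55}]' 20
python3 - <<'E'
from h import *
o,p,d=snap('wrist','w1');print(gp(o)[0],o['opening'])
h=cv2.cvtColor(p,cv2.COLOR_RGB2HSV);m=cv2.inRange(h,(5,150,80),(18,255,255));v,u=np.nonzero(m);print(len(u),u.min(),u.max(),v.min(),v.max(),u.mean(),v.mean())
print(plane('wrist',o,u.mean(),v.mean(),.125))
P=pts('wrist',o,u,v,d[v,u]);print(P.mean(0),P.min(0),P.max(0))
E
```

```text
[0.18712526 0.46339794 0.24953791] 0.9970325122408705
10 402 403 386 407 402.5 395.3
[[0.33134774 0.47286539 0.125     ]]
[0.43075638 0.46574006 0.00565818] [0.41740974 0.46097829 0.00445032] [0.44670358 0.46942765 0.00649202]invalid input at $[0]: expected keys rx, ry, rz, dx, dy, dz, jaw
```

View pics/w1.png

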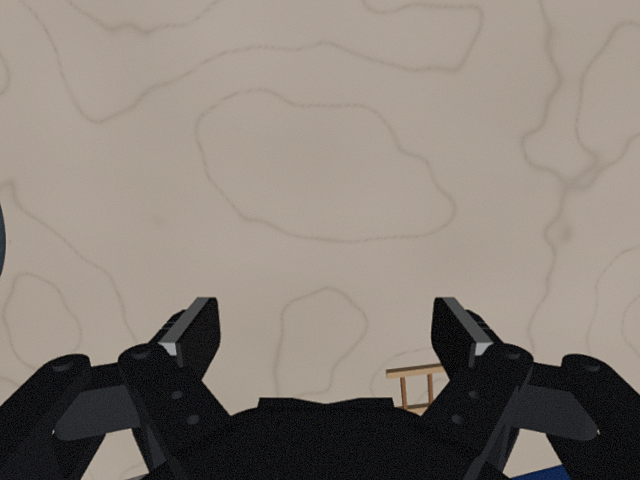

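The call was refused because every key is required in each row. The arm has not moved and the picture is the same as before. I'm sending it again with all keys.

```bash
python3 -m pendant '[{"rx":0,"ry":0,"rz":-0.376,"dx":-308.5,"dy":-168.7,"dz":0,"jaw":0.55},{"rx":0,"ry":0,"rz":-0.376,"dx":-308.5,"dy":-168.7,"dz":0,"jaw":0.55},{"rx":0,"ry":0,"rz":-0.376,"dx":-308.5,"dy":-168.7,"dz":0,"jaw":0.55},{"rx":0,"ry":0,"rz":-0.376,"dx":-308.5,"dy":-168.7,"dz":0,"jaw":0.55},{"rx":0,"ry":0,"rz":-0.376,"dx":-308.5,"dy":-168.7,"dz":0,"jaw":0.55},{"rx":0,"ry":0,"rz":-0.376,"dx":-308.5,"dy":-168.7,"dz":0,"jaw":0.55},{"rx":0,"ry":0,"rz":-0.376,"dx":-308.5,"dy":-168.7,"dz":0,"jaw":0.55},{"rx":0,"ry":0,"rz":-0.376,"dx":-308.5,"dy":-168.7,"dz":0,"jaw":0.55},{"rx":0,"ry":0,"rz":-0.376,"dx":-308.5,"dy":-168.7,"dz":0,"jaw":0.55},{"rx":0,"ry":0,"rz":-0.376,"dx":-308.5,"dy":-168.7,"dz":0,"jaw":0.55}]' 20
python3 - <<'E'
from h import *
o,p,d=snap('wrist','w2');print(gp(o)[0],o['opening'])
h=cv2.cvtColor(p,cv2.COLOR_RGB2HSV);m=cv2.inRange(h,(5,150,80),(18,255,255));v,u=np.nonzero(m);print(len(u),u.min(),u.max(),v.min(),v.max(),u.mean(),v.mean())
print(plane('wrist',o,u.mean(),v.mean(),.125))
P=pts('wrist',o,u,v,d[v,u]);print(P.mean(0),P.min(0),P.max(0))
E
```

```text
time: 1.03
tool_pos: [0.4126, 0.1877, 0.3035]
tcp_rot: [0.019, 3.141, -0.003]
ft_force: [-0.3, 0.9, -0.5]
opening: 0.552
[0.41263677 0.18762742 0.24952582] 0.5520401680550276
1028 319 638 205 280 340.8103112840467 259.9951361867704
[[0.42519362 0.19794544 0.125     ]]
[0.42440051 0.20102614 0.12646002] [0.40535764 0.18221303 0.00284496] [0.45842995 0.53239624 0.13547161]
```

View pics/w2.png

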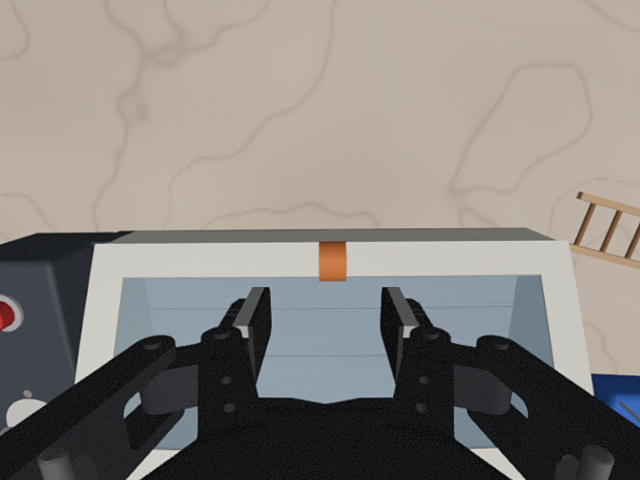

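Run:
```python
from h import *
z=np.load('pics/w2.npz');p,d=z['p'],z['d'];o=dict(tool_pos=z['tp'],tcp_rot=z['tr'])
h=cv2.cvtColor(p,cv2.COLOR_RGB2HSV);m=cv2.inRange(h,(5,150,80),(18,255,255));m[:,:300]=0;m[:,370:]=0;v,u=np.nonzero(m)
P=pts('wrist',o,u,v,d[v,u]);print(P.min(0),P.max(0),np.median(P,0))
pr=np.percentile(P,[2,98],axis=0);print(pr); f=P[:,2]>pr[1,2]-.004; print(P[f].mean(0))
# door front edge ends & red
for n,uu,vv,zz in [('frontL',97,246,.08),('frontR',556,241,.08)]: print(n,plane('wrist',o,uu,vv,zz)[0],pts('wrist',o,uu,vv+4,d[vv+4,uu])[0])
```

```text
[0.41276528 0.18221303 0.1171457 ] [0.43979573 0.20075897 0.13547161] [0.42331556 0.19152167 0.13164419]
[[0.41318908 0.18286452 0.1196495 ]
 [0.43839815 0.20056283 0.13449709]]
[0.4273605  0.191792   0.13267931]
frontL [ 0.42486414 -0.01323754  0.08      ] [ 0.42962112 -0.01663097  0.0760468 ]
frontR [0.42467444 0.38707732 0.08      ] [0.42955776 0.3907188  0.07550549]
```

Run:
```python
from h import *
delta([.428,.1918,.120],down(np.pi/2-.004))
```

```text
t1.1 rx -0.001 ry -0.000 rz -0.008 dx -16.7 dy 2.7 dz 129.5 | rows 3.1
```

```bash
python3 -m pendant '[{"rx":0,"ry":0,"rz":-0.008,"dx":-16.7,"dy":2.7,"dz":40,"jaw":0.55},{"rx":0,"ry":0,"rz":-0.008,"dx":-16.7,"dy":2.7,"dz":80,"jaw":0.55},{"rx":0,"ry":0,"rz":-0.008,"dx":-16.7,"dy":2.7,"dz":110,"jaw":0.55},{"rx":0,"ry":0,"rz":-0.008,"dx":-16.7,"dy":2.7,"dz":129.5,"jaw":0.55},{"rx":0,"ry":0,"rz":-0.008,"dx":-16.7,"dy":2.7,"dz":129.5,"jaw":0.55},{"rx":0,"ry":0,"rz":-0.008,"dx":-16.7,"dy":2.7,"dz":129.5,"jaw":0.3},{"rx":0,"ry":0,"rz":-0.008,"dx":-16.7,"dy":2.7,"dz":129.5,"jaw":0.0},{"rx":0,"ry":0,"rz":-0.008,"dx":-16.7,"dy":2.7,"dz":129.5,"jaw":0.0},{"rx":0,"ry":0,"rz":-0.008,"dx":-16.7,"dy":2.7,"dz":129.5,"jaw":0.0},{"rx":0,"ry":0,"rz":-0.008,"dx":-16.7,"dy":2.7,"dz":129.5,"jaw":0.0}]' 30
python3 - <<'E'
from h import *
print(gp()[0])
g=gp()[0]
h=np.array([g[0]+.122+.045,.1915,.160])
for th in np.arange(0,2.0,.1):
    a=th-np.pi/6; x=.045-.165*np.cos(a)+.048*np.sin(a); z=.160+.165*np.sin(a)+.048*np.cos(a)
    print(round(th,2),round((x+.1219)*1000,1),round((z-.1191)*1000,1),end=' ; ')
E
```

```text
time: 1.92
tool_pos: [0.4285, 0.1919, 0.1757]
tcp_rot: [0.007, 3.14, -0.002]
ft_force: [-2.1, -5.4, 3.3]
opening: 0.228
[0.42856423 0.19184454 0.12171081]
0.0 0.0 -0.0 ; 0.1 -3.2 16.8 ; 0.2 -4.8 33.9 ; 0.3 -4.6 51.1 ; 0.4 -2.8 68.2 ; 0.5 0.8 85.0 ; 0.6 6.0 101.4 ; 0.7 12.9 117.1 ; 0.8 21.3 132.1 ; 0.9 31.1 146.2 ; 1.0 42.3 159.2 ; 1.1 54.7 171.1 ; 1.2 68.3 181.6 ; 1.3 82.8 190.8 ; 1.4 98.2 198.4 ; 1.5 114.3 204.5 ; 1.6 130.9 208.9 ; 1.7 147.8 211.7 ; 1.8 165.0 212.7 ; 1.9 182.1 212.1 ;
```

```bash
cat >> h.py <<'E'
G0=np.array([.4286,.1918,.1217])
def arc(t0,t1,n=10):
    g,M=gp()
    for th in np.linspace(t0,t1,n+1)[1:]:
        a=th-np.pi/6; x=.045-.165*np.cos(a)+.048*np.sin(a)+.1219; z=.160+.165*np.sin(a)+.048*np.cos(a)-.1191
        t=G0+[x,0,z]; q=M.T@(t-g)*1000; print(round(th,2),q.round(1))
E
python3 -m pendant '[{"rx":0,"ry":0,"rz":0,"dx":1.5,"dy":0,"dz":-6.7,"jaw":0},{"rx":0,"ry":0,"rz":0,"dx":2.7,"dy":0,"dz":-13.4,"jaw":0},{"rx":0,"ry":0,"rz":0,"dx":3.6,"dy":0,"dz":-20.2,"jaw":0},{"rx":0,"ry":0,"rz":0,"dx":4.3,"dy":0,"dz":-27,"jaw":0},{"rx":0,"ry":0,"rz":0,"dx":4.8,"dy":0,"dz":-33.9,"jaw":0},{"rx":0,"ry":0,"rz":0,"dx":4.9,"dy":0,"dz":-40.8,"jaw":0},{"rx":0,"ry":0,"rz":0,"dx":4.7,"dy":0,"dz":-47.7,"jaw":0},{"rx":0,"ry":0,"rz":0,"dx":4.4,"dy":0,"dz":-54.5,"jaw":0},{"rx":0,"ry":0,"rz":0,"dx":3.7,"dy":0,"dz":-61.4,"jaw":0},{"rx":0,"ry":0,"rz":0,"dx":2.8,"dy":0,"dz":-68.2,"jaw":0}]'
python3 -c "
from h import *
print(gp()[0]-G0); arc(.4,.8)"
```

```text
time: 2.75
tool_pos: [0.426, 0.1919, 0.2454]
tcp_rot: [0.007, 3.138, -0.002]
ft_force: [5.4, -4.1, -8.7]
opening: 0.226
[-2.42824727e-03  6.13089108e-05  6.97297300e-02]
0.44 [-0.9 -0.1 -5.2]
0.48 [ -2.4  -0.1 -11.9]
0.52 [ -4.2  -0.1 -18.6]
0.56 [ -6.3  -0.1 -25.1]
0.6 [ -8.6  -0.1 -31.6]
0.64 [-11.2  -0.1 -38. ]
0.68 [-14.   -0.  -44.2]
0.72 [-17.   -0.  -50.4]
0.76 [-20.4  -0.  -56.4]
0.8 [-23.9  -0.  -62.3]
```

```bash
python3 -m pendant '[{"rx":0,"ry":0,"rz":0,"dx":-0.9,"dy":0,"dz":-5.2,"jaw":0},{"rx":0,"ry":0,"rz":0,"dx":-2.4,"dy":0,"dz":-11.9,"jaw":0},{"rx":0,"ry":0,"rz":0,"dx":-4.2,"dy":0,"dz":-18.6,"jaw":0},{"rx":0,"ry":0,"rz":0,"dx":-6.3,"dy":0,"dz":-25.1,"jaw":0},{"rx":0,"ry":0,"rz":0,"dx":-8.6,"dy":0,"dz":-31.6,"jaw":0},{"rx":0,"ry":0,"rz":0,"dx":-11.2,"dy":0,"dz":-38,"jaw":0},{"rx":0,"ry":0,"rz":0,"dx":-14,"dy":0,"dz":-44.2,"jaw":0},{"rx":0,"ry":0,"rz":0,"dx":-17,"dy":0,"dz":-50.4,"jaw":0},{"rx":0,"ry":0,"rz":0,"dx":-20.4,"dy":0,"dz":-56.4,"jaw":0},{"rx":0,"ry":0,"rz":0,"dx":-23.9,"dy":0,"dz":-62.3,"jaw":0}]'
python3 -c "
from h import *
print(gp()[0]-G0); arc(.8,1.2)"
```

```text
time: 3.58
tool_pos: [0.4498, 0.1918, 0.3083]
tcp_rot: [0.007, 3.139, -0.002]
ft_force: [0.1, -3.8, -8.2]
opening: 0.227
[ 2.13193911e-02 -7.61916703e-05  1.32615429e-01]
0.84 [-3.7  0.1 -5.2]
0.88 [ -7.7   0.1 -10.8]
0.92 [-12.    0.1 -16.2]
0.96 [-16.4   0.1 -21.5]
1.0 [-21.    0.1 -26.5]
1.04 [-25.9   0.1 -31.4]
1.08 [-30.9   0.2 -36.1]
1.12 [-36.1   0.2 -40.6]
1.16 [-41.5   0.2 -44.8]
1.2 [-47.1   0.2 -48.9]
```

```bash
python3 -m pendant '[{"rx":0,"ry":0,"rz":0,"dx":-3.7,"dy":0,"dz":-5.2,"jaw":0},{"rx":0,"ry":0,"rz":0,"dx":-7.7,"dy":0,"dz":-10.8,"jaw":0},{"rx":0,"ry":0,"rz":0,"dx":-12,"dy":0,"dz":-16.2,"jaw":0},{"rx":0,"ry":0,"rz":0,"dx":-16.4,"dy":0,"dz":-21.5,"jaw":0},{"rx":0,"ry":0,"rz":0,"dx":-21,"dy":0,"dz":-26.5,"jaw":0},{"rx":0,"ry":0,"rz":0,"dx":-25.9,"dy":0,"dz":-31.4,"jaw":0},{"rx":0,"ry":0,"rz":0,"dx":-30.9,"dy":0,"dz":-36.1,"jaw":0},{"rx":0,"ry":0,"rz":0,"dx":-36.1,"dy":0,"dz":-40.6,"jaw":0},{"rx":0,"ry":0,"rz":0,"dx":-41.5,"dy":0,"dz":-44.8,"jaw":0},{"rx":0,"ry":0,"rz":0,"dx":-47.1,"dy":0,"dz":-48.9,"jaw":0}]'
python3 -c "
from h import *
print(gp()[0]-G0); arc(1.2,1.6)"
```

```text
time: 4.42
tool_pos: [0.4972, 0.1916, 0.3578]
tcp_rot: [0.007, 3.139, -0.002]
ft_force: [-2.1, -4.3, -8.7]
opening: 0.229
[ 0.06868896 -0.00026029  0.18205662]
1.24 [-5.3  0.3 -3.4]
1.28 [-11.2   0.3  -7. ]
1.32 [-17.2   0.3 -10.3]
1.36 [-23.3   0.3 -13.4]
1.4 [-29.5   0.4 -16.3]
1.44 [-35.9   0.4 -18.9]
1.48 [-42.4   0.4 -21.2]
1.52 [-48.9   0.4 -23.3]
1.56 [-55.5   0.5 -25.1]
1.6 [-62.2   0.5 -26.7]
```

```bash
python3 -m pendant '[{"rx":0,"ry":0,"rz":0,"dx":-5.3,"dy":0,"dz":-3.4,"jaw":0},{"rx":0,"ry":0,"rz":0,"dx":-11.2,"dy":0,"dz":-7,"jaw":0},{"rx":0,"ry":0,"rz":0,"dx":-17.2,"dy":0,"dz":-10.3,"jaw":0},{"rx":0,"ry":0,"rz":0,"dx":-23.3,"dy":0,"dz":-13.4,"jaw":0},{"rx":0,"ry":0,"rz":0,"dx":-29.5,"dy":0,"dz":-16.3,"jaw":0},{"rx":0,"ry":0,"rz":0,"dx":-35.9,"dy":0,"dz":-18.9,"jaw":0},{"rx":0,"ry":0,"rz":0,"dx":-42.4,"dy":0,"dz":-21.2,"jaw":0},{"rx":0,"ry":0,"rz":0,"dx":-48.9,"dy":0,"dz":-23.3,"jaw":0},{"rx":0,"ry":0,"rz":0,"dx":-55.5,"dy":0,"dz":-25.1,"jaw":0},{"rx":0,"ry":0,"rz":0,"dx":-62.2,"dy":0.4,"dz":-26.7,"jaw":0}]'
python3 -c "
from h import *
print(gp()[0]-G0); arc(1.6,2.0)"
```

```text
time: 5.25
tool_pos: [0.5597, 0.1914, 0.3852]
tcp_rot: [0.007, 3.139, -0.003]
ft_force: [-5.5, -8.5, -3.2]
opening: 0.228
[ 0.13123002 -0.0004521   0.20950781]
1.64 [-6.4  0.5 -0.7]
1.68 [-13.2   0.5  -1.7]
1.72 [-20.    0.5  -2.5]
1.76 [-26.9   0.6  -2.9]
1.8 [-33.7   0.6  -3.1]
1.84 [-40.6   0.6  -3.1]
1.88 [-47.5   0.7  -2.7]
1.92 [-54.3   0.7  -2.1]
1.96 [-61.1   0.7  -1.2]
2.0 [-67.9   0.8   0. ]
```

```bash
python3 -m pendant '[{"rx":0,"ry":0,"rz":0,"dx":-6.4,"dy":0,"dz":-0.7,"jaw":0},{"rx":0,"ry":0,"rz":0,"dx":-13.2,"dy":0,"dz":-1.7,"jaw":0},{"rx":0,"ry":0,"rz":0,"dx":-20,"dy":0,"dz":-2.5,"jaw":0},{"rx":0,"ry":0,"rz":0,"dx":-26.9,"dy":0.5,"dz":-2.9,"jaw":0},{"rx":0,"ry":0,"rz":0,"dx":-33.7,"dy":0.6,"dz":-3.1,"jaw":0},{"rx":0,"ry":0,"rz":0,"dx":-40.6,"dy":0.6,"dz":-3.1,"jaw":0},{"rx":0,"ry":0,"rz":0,"dx":-47.5,"dy":0.6,"dz":-2.7,"jaw":0},{"rx":0,"ry":0,"rz":0,"dx":-54.3,"dy":0.6,"dz":-2.1,"jaw":0},{"rx":0,"ry":0,"rz":0,"dx":-60,"dy":0.7,"dz":-1.2,"jaw":0},{"rx":0,"ry":0,"rz":0,"dx":-63,"dy":0.7,"dz":-0.8,"jaw":0}]'
python3 -c "
from h import *
print(gp()[0]-G0); arc(1.6,2.0)"
```

```text
time: 6.08
tool_pos: [0.6237, 0.1912, 0.3871]
tcp_rot: [0.008, 3.137, -0.004]
ft_force: [-2.3, -9.5, 3.4]
opening: 0.231
[ 0.19536019 -0.00073259  0.21140539]
1.64 [57.8  0.4  0.9]
1.68 [51.   0.5 -0.1]
1.72 [44.1  0.5 -0.8]
1.76 [37.3  0.5 -1.3]
1.8 [30.4  0.6 -1.5]
1.84 [23.5  0.6 -1.4]
1.88 [16.7  0.6 -1. ]
1.92 [ 9.8  0.7 -0.4]
1.96 [3.  0.7 0.5]
2.0 [-3.8  0.8  1.7]
```

```bash
python3 -m pendant '[{"rx":0,"ry":0,"rz":0,"dx":4,"dy":0.6,"dz":0,"jaw":0},{"rx":0,"ry":0,"rz":0,"dx":8,"dy":0.6,"dz":0,"jaw":0},{"rx":0,"ry":0,"rz":0,"dx":12,"dy":0.6,"dz":0,"jaw":0},{"rx":0,"ry":0,"rz":0,"dx":15,"dy":0.6,"dz":0,"jaw":0},{"rx":0,"ry":0,"rz":0,"dx":15,"dy":0.6,"dz":0,"jaw":0.45},{"rx":0,"ry":0,"rz":0,"dx":15,"dy":0.6,"dz":0,"jaw":0.5},{"rx":0,"ry":0,"rz":0,"dx":15,"dy":0.6,"dz":0,"jaw":0.5},{"rx":0,"ry":0,"rz":0,"dx":15,"dy":0.6,"dz":-30,"jaw":0.5},{"rx":0,"ry":0,"rz":0,"dx":15,"dy":0.6,"dz":-65,"jaw":0.5},{"rx":0,"ry":0,"rz":0,"dx":15,"dy":0.6,"dz":-100,"jaw":0.5}]'
python3 -c "
from h import *
snap('scene','s3');print(gp()[0]);snap('top','t3')
delta([.43,.05,.42],down(np.pi/2-.004))"
```

```text
time: 6.92
tool_pos: [0.6062, 0.1916, 0.4635]
tcp_rot: [0.008, 3.133, -0.001]
ft_force: [1.8, 0.9, 1.0]
opening: 0.504
[0.60681551 0.1915883  0.41490972]
t7.0 rx 0.002 ry 0.017 rz -0.001 dx 176.1 dy -142.6 dz -10.4 | rows 5.4
```

View pics/s3.png

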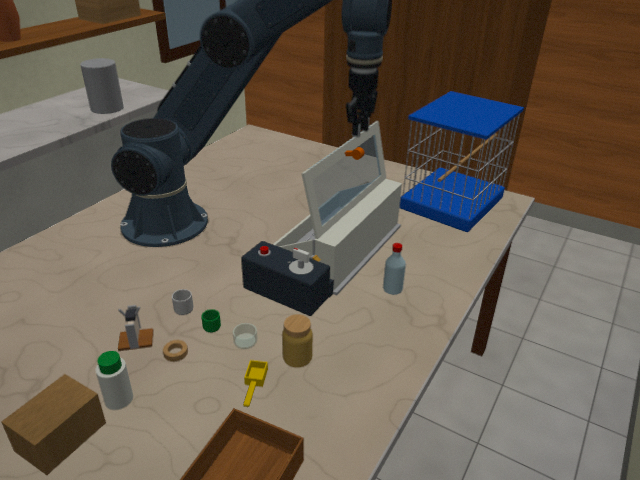

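View pics/t3.png

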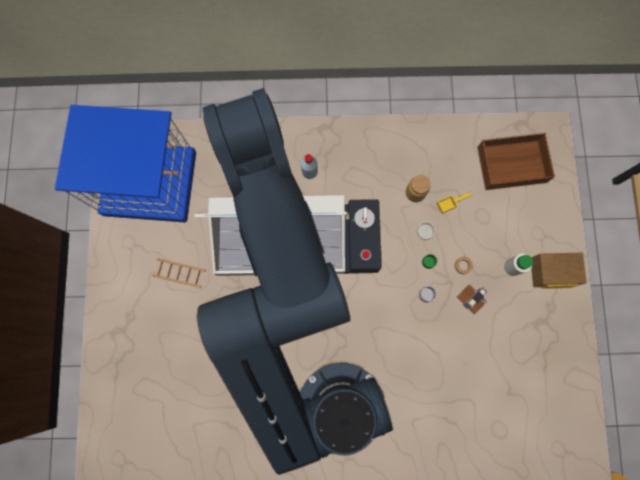

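```bash
python3 -m pendant '[{"rx":0,"ry":0.017,"rz":0,"dx":60,"dy":0,"dz":-8,"jaw":0.6},{"rx":0,"ry":0.017,"rz":0,"dx":90,"dy":-40,"dz":-9,"jaw":0.95},{"rx":0,"ry":0.017,"rz":0,"dx":120,"dy":-400,"dz":-10,"jaw":0.95},{"rx":0,"ry":0.017,"rz":0,"dx":150,"dy":-400,"dz":-10,"jaw":0.95},{"rx":0,"ry":0.017,"rz":0,"dx":165,"dy":-400,"dz":-10,"jaw":0.95},{"rx":0,"ry":0.017,"rz":0,"dx":176,"dy":-400,"dz":-10,"jaw":0.95},{"rx":0,"ry":0.017,"rz":0,"dx":176,"dy":-400,"dz":-10,"jaw":0.95},{"rx":0,"ry":0.017,"rz":0,"dx":176,"dy":-400,"dz":-10,"jaw":0.95},{"rx":0,"ry":0.017,"rz":0,"dx":176,"dy":-400,"dz":-10,"jaw":0.95},{"rx":0,"ry":0.017,"rz":0,"dx":176,"dy":-400,"dz":-10,"jaw":0.95}]'
python3 -c "
from h import *
print(gp()[0], get_obs()['joint_positions'].round(2))
delta([.47,-.31,.30],down(np.pi/2-.004))"
```

```text
time: 7.85
tool_pos: [0.4529, -0.1404, 0.4725]
tcp_rot: [0.007, 3.141, 0.003]
ft_force: [1.4, 0.3, 0.6]
opening: 0.949
[ 0.45287573 -0.14025648  0.41853308] [-0.3   0.21  0.39  1.75  0.   -0.3 ]
t7.8 rx 0.002 ry 0.000 rz -0.000 dx -17.9 dy -169.8 dz 118.2 | rows 5.0
```

```bash
python3 -m pendant '[{"rx":0,"ry":0,"rz":0,"dx":-18,"dy":-170,"dz":118,"jaw":0.95},{"rx":0,"ry":0,"rz":0,"dx":-18,"dy":-170,"dz":118,"jaw":0.95},{"rx":0,"ry":0,"rz":0,"dx":-18,"dy":-170,"dz":118,"jaw":0.95},{"rx":0,"ry":0,"rz":0,"dx":-18,"dy":-170,"dz":118,"jaw":0.95},{"rx":0,"ry":0,"rz":0,"dx":-18,"dy":-170,"dz":118,"jaw":0.95},{"rx":0,"ry":0,"rz":0,"dx":-18,"dy":-170,"dz":118,"jaw":0.95},{"rx":0,"ry":0,"rz":0,"dx":-18,"dy":-170,"dz":118,"jaw":0.95}]'
python3 -c "
from h import *
o,p,d=snap('wrist','w4');print(gp(o)[0])"
```

```text
time: 8.43
tool_pos: [0.4695, -0.3112, 0.3519]
tcp_rot: [-0.01, -3.139, -0.007]
ft_force: [-1.1, 0.7, -0.0]
opening: 0.952
[ 0.46932774 -0.31093012  0.29789677]
```

View pics/w4.png

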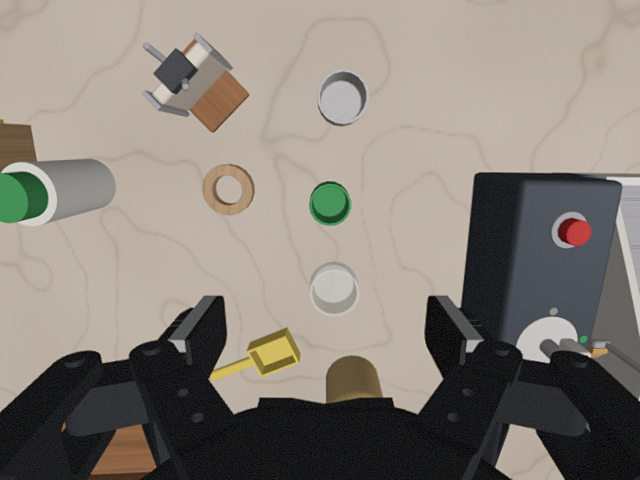

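The wrist view shows the tin rim at about (343,96), green cup (330,203), ring (228,189), bowl (334,288), red button (575,232) and knob base (548,343).

Run:
```python
from h import *
z=np.load('pics/w4.npz');p,d=z['p'],z['d'];o=dict(tool_pos=z['tp'],tcp_rot=z['tr'])
h=cv2.cvtColor(p,cv2.COLOR_RGB2HSV)
def mk(lo,hi,b,zz,n):
    m=cv2.inRange(h,lo,hi);k=np.zeros_like(m);k[b[1]:b[3],b[0]:b[2]]=m[b[1]:b[3],b[0]:b[2]]
    c=max(cv2.findContours(k,cv2.RETR_EXTERNAL,cv2.CHAIN_APPROX_NONE)[0],key=cv2.contourArea)[:,0]
    P=plane('wrist',o,c[:,0],c[:,1],zz);print(n,cv2.minEnclosingCircle(P[:,:2].astype(np.float32)))
mk((50,90,30),(90,255,255),(290,170,370,240),.042,'green')
mk((5,70,60),(22,255,255),(195,155,262,225),.014,'ring')
mk((0,150,80),(6,255,255),(550,200,610,260),.126,'red')
for n,u,v,zz,b in [('tin',343,96,.05,(313,63,373,128)),('bowl',334,288,.036,(300,255,368,318))]:
    print(n,plane('wrist',o,u,v,zz)[0].round(4))
    V,U=np.mgrid[b[1]:b[3],b[0]:b[2]];P=pts('wrist',o,U,V,d[b[1]:b[3],b[0]:b[2]]);m=(P[:,2]>zz*.55)&(P[:,2]<zz+.01)
    print(m.sum(),P[m].min(0).round(3),P[m].max(0).round(3),cv2.minEnclosingCircle(P[m][:,:2].astype(np.float32)))
im=cv2.resize(p[50:330,190:390],None,fx=2.1,fy=2.1,interpolation=cv2.INTER_CUBIC);cv2.imwrite('pics/w4z.png',im[:,:,::-1])
```

```text
green ((0.45974066853523254, -0.30592283606529236), 0.02330309897661209)
ring ((0.4465239346027374, -0.42165443301200867), 0.030134830623865128)
red ((0.47130703926086426, -0.09223850071430206), 0.015306007117033005)
tin [ 0.3523 -0.2925  0.05  ]
808 [ 0.326 -0.318  0.028] [ 0.379 -0.268  0.052] ((0.3523853123188019, -0.292316734790802), 0.026242095977067947)
bowl [ 0.5592 -0.3009  0.036 ]
909 [ 0.535 -0.33   0.02 ] [ 0.595 -0.272  0.038] ((0.5653111934661865, -0.30112582445144653), 0.030320776626467705)
```

View pics/w4z.png

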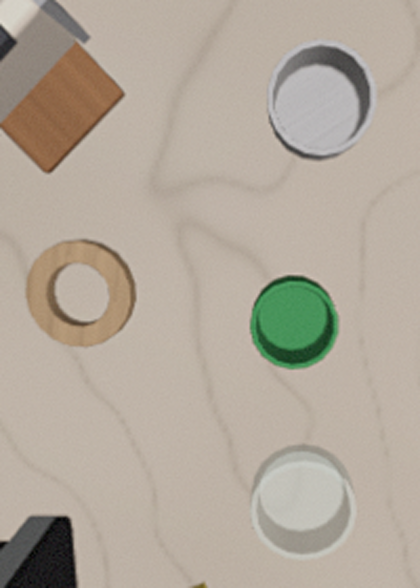

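Run:
```python
from h import *
delta([.565,-.301,.10],down(np.pi/2-.004))
delta([.565,-.301,.022],down(np.pi/2-.004))
```

```text
t8.5 rx 0.003 ry -0.001 rz -0.001 dx -95.2 dy 9.1 dz 199.5 | rows 5.3
t8.5 rx 0.003 ry -0.001 rz -0.001 dx -95.2 dy 8.9 dz 277.5 | rows 7.0
```

```bash
python3 -m pendant '[{"rx":0,"ry":0,"rz":0,"dx":-95,"dy":9,"dz":10,"jaw":0.95},{"rx":0,"ry":0,"rz":0,"dx":-95,"dy":9,"dz":50,"jaw":0.95},{"rx":0,"ry":0,"rz":0,"dx":-95,"dy":9,"dz":90,"jaw":0.95},{"rx":0,"ry":0,"rz":0,"dx":-95,"dy":9,"dz":130,"jaw":0.95},{"rx":0,"ry":0,"rz":0,"dx":-95,"dy":9,"dz":170,"jaw":0.95},{"rx":0,"ry":0,"rz":0,"dx":-95,"dy":9,"dz":210,"jaw":0.95},{"rx":0,"ry":0,"rz":0,"dx":-95,"dy":9,"dz":240,"jaw":0.95},{"rx":0,"ry":0,"rz":0,"dx":-95,"dy":9,"dz":262,"jaw":0.95},{"rx":0,"ry":0,"rz":0,"dx":-95,"dy":9,"dz":277,"jaw":0.95},{"rx":0,"ry":0,"rz":0,"dx":-95,"dy":9,"dz":277,"jaw":0.95}]' 40
python3 -c "
from h import *
o,p,d=snap('wrist','w5');print(gp(o)[0])"
```

```text
time: 9.32
tool_pos: [0.5639, -0.2988, 0.0741]
tcp_rot: [-0.006, -3.138, -0.008]
ft_force: [-0.4, 0.4, -0.2]
opening: 0.948
[ 0.5636841  -0.29848746  0.02007415]
```

View pics/w5.png

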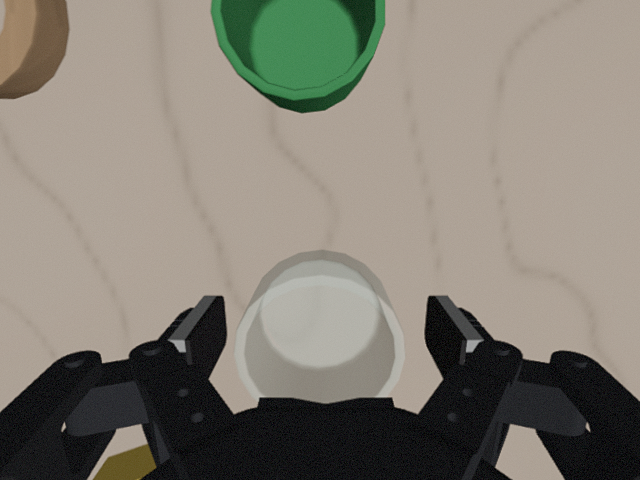

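The bowl (320,345) sits centred between the pads, so I close and lift.

```bash
python3 -m pendant '[{"rx":0,"ry":0,"rz":0,"dx":0,"dy":0,"dz":0,"jaw":0.5},{"rx":0,"ry":0,"rz":0,"dx":0,"dy":0,"dz":0,"jaw":0.5},{"rx":0,"ry":0,"rz":0,"dx":0,"dy":0,"dz":0,"jaw":0.4},{"rx":0,"ry":0,"rz":0,"dx":0,"dy":0,"dz":0,"jaw":0.3},{"rx":0,"ry":0,"rz":0,"dx":0,"dy":0,"dz":-10,"jaw":0.3},{"rx":0,"ry":0,"rz":0,"dx":0,"dy":0,"dz":-30,"jaw":0.3},{"rx":0,"ry":0,"rz":0,"dx":0,"dy":0,"dz":-60,"jaw":0.3},{"rx":0,"ry":0,"rz":0,"dx":0,"dy":0,"dz":-100,"jaw":0.3}]' 40
python3 -c "
from h import *
o,p,d=snap('wrist','w6');print(gp(o)[0],o['opening'])
delta([.487,-.24,.26],down(np.pi/2-.004));delta([.487,.3265,.26],down(np.pi/2-.004))"
```

```text
time: 10.03
tool_pos: [0.5641, -0.2993, 0.1771]
tcp_rot: [-0.006, -3.138, -0.008]
ft_force: [0.7, -1.0, -1.9]
opening: 0.693
[ 0.56390978 -0.29904142  0.123142  ] 0.6933770747995676
t10.1 rx -0.000 ry 0.007 rz 0.000 dx 79.2 dy 60.4 dz -127.5 | rows 3.9
t10.1 rx -0.000 ry 0.007 rz 0.000 dx 81.4 dy 626.9 dz -127.6 | rows 15.5
```

View pics/w6.png

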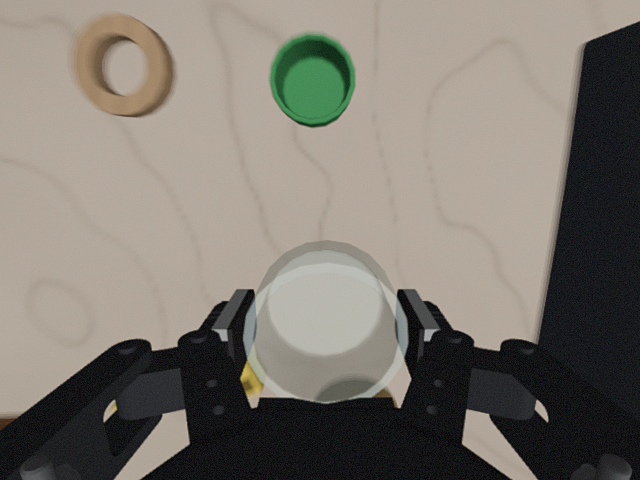

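The bowl is held level between the pads (325,330). I carry it over.

```bash
python3 -m pendant '[{"rx":0,"ry":0.007,"rz":0,"dx":25,"dy":10,"dz":-38,"jaw":0.3},{"rx":0,"ry":0.007,"rz":0,"dx":45,"dy":30,"dz":-70,"jaw":0.3},{"rx":0,"ry":0.007,"rz":0,"dx":65,"dy":55,"dz":-100,"jaw":0.3},{"rx":0,"ry":0.007,"rz":0,"dx":80,"dy":85,"dz":-125,"jaw":0.3},{"rx":0,"ry":0.007,"rz":0,"dx":80,"dy":125,"dz":-127,"jaw":0.3},{"rx":0,"ry":0.007,"rz":0,"dx":80,"dy":165,"dz":-127,"jaw":0.3},{"rx":0,"ry":0.007,"rz":0,"dx":80,"dy":205,"dz":-127,"jaw":0.3},{"rx":0,"ry":0.007,"rz":0,"dx":80,"dy":245,"dz":-127,"jaw":0.3},{"rx":0,"ry":0.007,"rz":0,"dx":80,"dy":285,"dz":-127,"jaw":0.3},{"rx":0,"ry":0.007,"rz":0,"dx":80,"dy":325,"dz":-127,"jaw":0.3}]'
python3 -m pendant '[{"rx":0,"ry":0,"rz":0,"dx":0,"dy":40,"dz":0,"jaw":0.3},{"rx":0,"ry":0,"rz":0,"dx":0,"dy":80,"dz":0,"jaw":0.3},{"rx":0,"ry":0,"rz":0,"dx":0,"dy":120,"dz":0,"jaw":0.3},{"rx":0,"ry":0,"rz":0,"dx":0,"dy":160,"dz":0,"jaw":0.3},{"rx":0,"ry":0,"rz":0,"dx":0,"dy":200,"dz":0,"jaw":0.3},{"rx":0,"ry":0,"rz":0,"dx":0,"dy":240,"dz":0,"jaw":0.3},{"rx":0,"ry":0,"rz":0,"dx":0,"dy":280,"dz":0,"jaw":0.3},{"rx":0,"ry":0,"rz":0,"dx":0,"dy":300,"dz":0,"jaw":0.3},{"rx":0,"ry":0,"rz":0,"dx":0,"dy":300,"dz":0,"jaw":0.3}]'
python3 -c "
from h import *
o,p,d=snap('wrist','w7');print(gp(o)[0],o['opening'])
delta([.487,.3265,.034],down(np.pi/2-.004))"
```

```text
time: 10.92
tool_pos: [0.4868, 0.0248, 0.3153]
tcp_rot: [0.007, 3.139, -0.0]
ft_force: [0.7, -0.3, -0.7]
opening: 0.693
time: 11.67
tool_pos: [0.4874, 0.3289, 0.316]
tcp_rot: [0.0, 3.138, 0.002]
ft_force: [0.6, 0.7, -0.9]
opening: 0.694
[0.48756847 0.32893786 0.26205036] 0.6941016028209979
t11.7 rx 0.001 ry 0.004 rz 0.003 dx 1.5 dy -0.6 dz 228.2 | rows 5.5
```

View pics/w7.png

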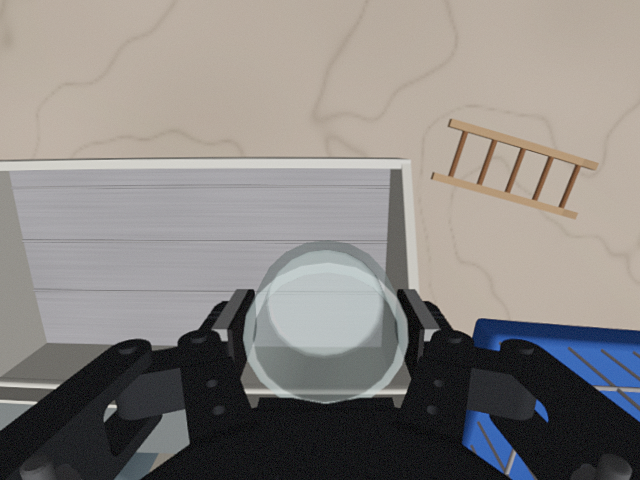

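```bash
python3 -c "
from h import *
z=np.load('pics/w7.npz');o=dict(tool_pos=z['tp'],tcp_rot=z['tr'])
print(plane('wrist',o,[389,388,12,200],[170,345,172,170],.01), plane('wrist',o,[410,0],[160,163],.065))"
```

```text
[[ 0.44371256  0.39471919  0.01      ]
 [ 0.64844531  0.40353287  0.01      ]
 [ 0.44279558 -0.0104838   0.01      ]
 [ 0.44347396  0.1979224   0.01      ]] [[0.43144736 0.40317681 0.065     ]
 [0.43102213 0.02876925 0.065     ]]
```

```bash
python3 -m pendant '[{"rx":0,"ry":0.004,"rz":0,"dx":1,"dy":-6,"dz":40,"jaw":0.3},{"rx":0,"ry":0.004,"rz":0,"dx":1,"dy":-6,"dz":80,"jaw":0.3},{"rx":0,"ry":0.004,"rz":0,"dx":1,"dy":-6,"dz":120,"jaw":0.3},{"rx":0,"ry":0.004,"rz":0,"dx":1,"dy":-6,"dz":160,"jaw":0.3},{"rx":0,"ry":0.004,"rz":0,"dx":1,"dy":-6,"dz":195,"jaw":0.3},{"rx":0,"ry":0.004,"rz":0,"dx":1,"dy":-6,"dz":215,"jaw":0.3},{"rx":0,"ry":0.004,"rz":0,"dx":1,"dy":-6,"dz":226,"jaw":0.3},{"rx":0,"ry":0.004,"rz":0,"dx":1,"dy":-6,"dz":231,"jaw":0.3},{"rx":0,"ry":0.004,"rz":0,"dx":1,"dy":-6,"dz":231,"jaw":0.3}]'
python3 -c "
from h import *
print(gp()[0],get_obs()['ft_force'])"
```

```text
time: 12.47
tool_pos: [0.488, 0.3203, 0.0868]
tcp_rot: [0.004, 3.14, 0.001]
ft_force: [-0.1, 0.8, -1.9]
opening: 0.69
[0.48806688 0.32029602 0.03284242] [-0.10284908  0.82013455 -1.91623155]
```

```bash
python3 -m pendant '[{"rx":0,"ry":0,"rz":0,"dx":0,"dy":0,"dz":1.5,"jaw":0.3},{"rx":0,"ry":0,"rz":0,"dx":0,"dy":0,"dz":2,"jaw":0.72},{"rx":0,"ry":0,"rz":0,"dx":0,"dy":0,"dz":2,"jaw":0.82},{"rx":0,"ry":0,"rz":0,"dx":0,"dy":0,"dz":2,"jaw":0.82},{"rx":0,"ry":0,"rz":0,"dx":0,"dy":0,"dz":-20,"jaw":0.82},{"rx":0,"ry":0,"rz":0,"dx":0,"dy":0,"dz":-55,"jaw":0.82},{"rx":0,"ry":0,"rz":0,"dx":0,"dy":0,"dz":-95,"jaw":0.82},{"rx":0,"ry":0,"rz":0,"dx":0,"dy":0,"dz":-135,"jaw":0.82},{"rx":0,"ry":0,"rz":0,"dx":0,"dy":0,"dz":-175,"jaw":0.82},{"rx":0,"ry":0,"rz":0,"dx":0,"dy":0,"dz":-215,"jaw":0.82}]'
python3 -c "
from h import *
o,p,d=snap('wrist','w8');print(gp(o)[0],o['opening']);snap('top','t8')
delta([.46,-.306,.22],down(np.pi/2-.004))"
```

```text
time: 13.3
tool_pos: [0.4874, 0.3198, 0.3043]
tcp_rot: [0.004, 3.14, 0.002]
ft_force: [0.6, 0.2, 0.7]
opening: 0.819
[0.48748621 0.31987598 0.25029936] 0.8188669570606664
t13.4 rx 0.006 ry 0.009 rz 0.002 dx 28.2 dy -627.3 dz 30.7 | rows 15.1
```

View pics/w8.png

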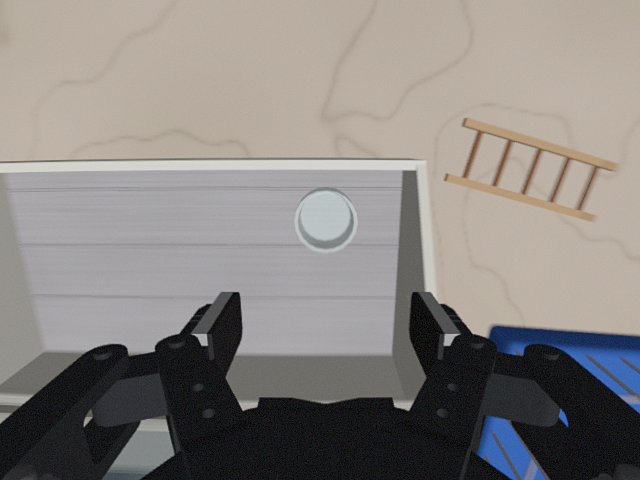

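View pics/t8.png

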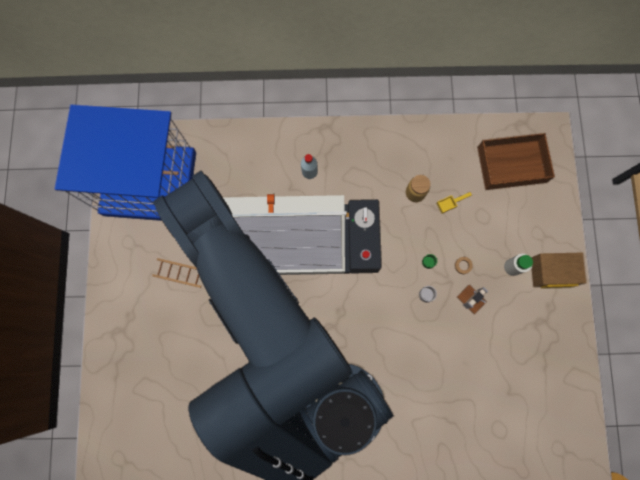

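The bowl (326,220) stands on the chamber floor, the door is still up, and the other pieces have not moved. Next is the green cup.

```bash
python3 -m pendant '[{"rx":0.006,"ry":0.009,"rz":0,"dx":28,"dy":-627,"dz":0,"jaw":0.82},{"rx":0.006,"ry":0.009,"rz":0,"dx":28,"dy":-627,"dz":0,"jaw":0.82},{"rx":0.006,"ry":0.009,"rz":0,"dx":28,"dy":-627,"dz":0,"jaw":0.82},{"rx":0.006,"ry":0.009,"rz":0,"dx":28,"dy":-627,"dz":0,"jaw":0.82},{"rx":0.006,"ry":0.009,"rz":0,"dx":28,"dy":-627,"dz":0,"jaw":0.82},{"rx":0.006,"ry":0.009,"rz":0,"dx":28,"dy":-627,"dz":0,"jaw":0.82},{"rx":0.006,"ry":0.009,"rz":0,"dx":28,"dy":-627,"dz":0,"jaw":0.82},{"rx":0.006,"ry":0.009,"rz":0,"dx":28,"dy":-627,"dz":0,"jaw":0.82},{"rx":0.006,"ry":0.009,"rz":0,"dx":28,"dy":-627,"dz":0,"jaw":0.82},{"rx":0.006,"ry":0.009,"rz":0,"dx":28,"dy":-627,"dz":0,"jaw":0.82}]'
python3 -m pendant '[{"rx":0,"ry":0,"rz":0,"dx":15,"dy":-260,"dz":0,"jaw":0.82},{"rx":0,"ry":0,"rz":0,"dx":15,"dy":-260,"dz":0,"jaw":0.82},{"rx":0,"ry":0,"rz":0,"dx":15,"dy":-260,"dz":0,"jaw":0.82},{"rx":0,"ry":0,"rz":0,"dx":15,"dy":-260,"dz":0,"jaw":0.82},{"rx":0,"ry":0,"rz":0,"dx":15,"dy":-260,"dz":0,"jaw":0.82},{"rx":0,"ry":0,"rz":0,"dx":15,"dy":-260,"dz":0,"jaw":0.82},{"rx":0,"ry":0,"rz":0,"dx":15,"dy":-260,"dz":0,"jaw":0.82}]'
python3 -c "
from h import *
o,p,d=snap('wrist','w9');print(gp(o)[0],o['opening'])
h=cv2.cvtColor(p,cv2.COLOR_RGB2HSV);m=cv2.inRange(h,(50,90,30),(90,255,255));m[:,:200]=0;m[:,480:]=0
c=max(cv2.findContours(m,0,1)[0],key=cv2.contourArea)[:,0];P=plane('wrist',o,c[:,0],c[:,1],.042);print(cv2.minEnclosingCircle(P[:,:2].astype(np.float32)))
delta([.46,-.306,.024],down(np.pi/2-.004))"
```

```text
time: 14.23
tool_pos: [0.4686, -0.0981, 0.304]
tcp_rot: [0.003, 3.14, 0.0]
ft_force: [0.9, 0.3, -0.8]
opening: 0.825
time: 14.82
tool_pos: [0.4519, -0.3628, 0.3032]
tcp_rot: [0.008, 3.141, -0.001]
ft_force: [1.3, -0.8, -0.0]
opening: 0.819
[ 0.45191724 -0.36287202  0.24919946] 0.8187908240860852
((0.4575333893299103, -0.30834344029426575), 0.025384679436683655)
t14.9 rx -0.000 ry 0.000 rz -0.002 dx -7.6 dy 56.8 dz 225.0 | rows 5.6
```

View pics/w9.png

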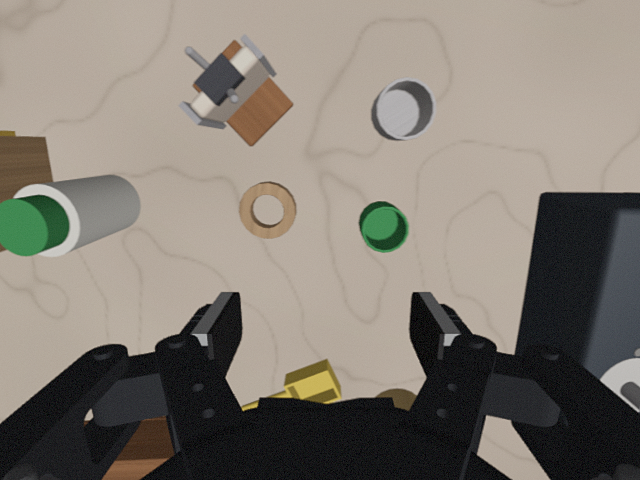

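```bash
python3 -m pendant '[{"rx":0,"ry":0,"rz":0,"dx":-7,"dy":40,"dz":0,"jaw":0.8},{"rx":0,"ry":0,"rz":0,"dx":-7,"dy":56,"dz":30,"jaw":0.8},{"rx":0,"ry":0,"rz":0,"dx":-7,"dy":56,"dz":70,"jaw":0.8},{"rx":0,"ry":0,"rz":0,"dx":-7,"dy":56,"dz":110,"jaw":0.8},{"rx":0,"ry":0,"rz":0,"dx":-7,"dy":56,"dz":150,"jaw":0.8},{"rx":0,"ry":0,"rz":0,"dx":-7,"dy":56,"dz":185,"jaw":0.8},{"rx":0,"ry":0,"rz":0,"dx":-7,"dy":56,"dz":210,"jaw":0.8},{"rx":0,"ry":0,"rz":0,"dx":-7,"dy":56,"dz":225,"jaw":0.8},{"rx":0,"ry":0,"rz":0,"dx":-7,"dy":56,"dz":225,"jaw":0.8}]'
python3 -m pendant '[{"rx":0,"ry":0,"rz":0,"dx":0,"dy":0,"dz":0,"jaw":0.5},{"rx":0,"ry":0,"rz":0,"dx":0,"dy":0,"dz":0,"jaw":0.4},{"rx":0,"ry":0,"rz":0,"dx":0,"dy":0,"dz":0,"jaw":0.3},{"rx":0,"ry":0,"rz":0,"dx":0,"dy":0,"dz":0,"jaw":0.3},{"rx":0,"ry":0,"rz":0,"dx":0,"dy":0,"dz":0,"jaw":0.3},{"rx":0,"ry":0,"rz":0,"dx":0,"dy":0,"dz":-10,"jaw":0.3},{"rx":0,"ry":0,"rz":0,"dx":0,"dy":0,"dz":-40,"jaw":0.3},{"rx":0,"ry":0,"rz":0,"dx":0,"dy":0,"dz":-80,"jaw":0.3},{"rx":0,"ry":0,"rz":0,"dx":0,"dy":0,"dz":-120,"jaw":0.3},{"rx":0,"ry":0,"rz":0,"dx":0,"dy":0,"dz":-160,"jaw":0.3}]' 40
python3 -c "
from h import *
o,p,d=snap('wrist','w10');print(gp(o)[0],o['opening'])
delta([.487,.2365,.25],down(np.pi/2-.004))"
```

```text
time: 15.62
tool_pos: [0.4578, -0.3052, 0.0748]
tcp_rot: [-0.009, -3.138, -0.004]
ft_force: [-0.4, 1.5, -0.1]
opening: 0.805
time: 16.45
tool_pos: [0.4579, -0.3054, 0.2378]
tcp_rot: [-0.009, -3.138, -0.004]
ft_force: [1.1, -0.6, 0.2]
opening: 0.523
[ 0.45770835 -0.30522682  0.18375223] 0.522543696379814
t16.5 rx -0.003 ry 0.004 rz -0.002 dx -24.3 dy 543.1 dz -59.8 | rows 13.1
```

View pics/w10.png

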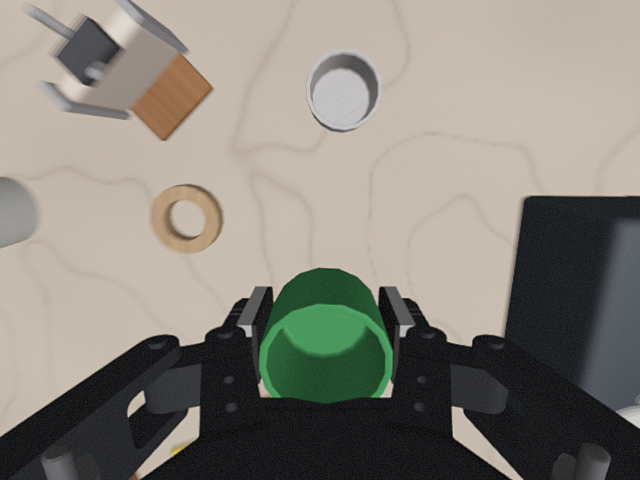

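```bash
python3 -m pendant '[{"rx":0,"ry":0.004,"rz":0,"dx":0,"dy":8,"dz":-38,"jaw":0.3},{"rx":0,"ry":0.004,"rz":0,"dx":-2,"dy":40,"dz":-60,"jaw":0.3},{"rx":0,"ry":0.004,"rz":0,"dx":-5,"dy":80,"dz":-65,"jaw":0.3},{"rx":0,"ry":0.004,"rz":0,"dx":-10,"dy":120,"dz":-65,"jaw":0.3},{"rx":0,"ry":0.004,"rz":0,"dx":-15,"dy":160,"dz":-65,"jaw":0.3},{"rx":0,"ry":0.004,"rz":0,"dx":-20,"dy":200,"dz":-65,"jaw":0.3},{"rx":0,"ry":0.004,"rz":0,"dx":-24,"dy":240,"dz":-65,"jaw":0.3},{"rx":0,"ry":0.004,"rz":0,"dx":-24,"dy":280,"dz":-65,"jaw":0.3},{"rx":0,"ry":0.004,"rz":0,"dx":-24,"dy":320,"dz":-65,"jaw":0.3},{"rx":0,"ry":0.004,"rz":0,"dx":-24,"dy":360,"dz":-65,"jaw":0.3}]'
python3 -c "
from h import *
o=get_obs();print(gp(o)[0],o['opening'])
delta([.487,.2365,.25],down(np.pi/2-.004))"
```

```text
time: 17.33
tool_pos: [0.485, 0.0553, 0.3108]
tcp_rot: [0.009, 3.14, -0.004]
ft_force: [0.3, 0.5, -0.1]
opening: 0.523
[0.48511455 0.05512799 0.25683698] 0.5234928252546545
t17.3 rx -0.003 ry 0.001 rz -0.002 dx -0.9 dy 181.3 dz 6.3 | rows 4.3
```

```bash
python3 -m pendant '[{"rx":0,"ry":0,"rz":0,"dx":-1,"dy":40,"dz":0,"jaw":0.3},{"rx":0,"ry":0,"rz":0,"dx":-1,"dy":80,"dz":0,"jaw":0.3},{"rx":0,"ry":0,"rz":0,"dx":-1,"dy":120,"dz":0,"jaw":0.3},{"rx":0,"ry":0,"rz":0,"dx":-1,"dy":155,"dz":10,"jaw":0.3},{"rx":0,"ry":0,"rz":0,"dx":-1,"dy":178,"dz":35,"jaw":0.3},{"rx":0,"ry":0,"rz":0,"dx":-1,"dy":181,"dz":75,"jaw":0.3},{"rx":0,"ry":0,"rz":0,"dx":-1,"dy":181,"dz":115,"jaw":0.3},{"rx":0,"ry":0,"rz":0,"dx":-1,"dy":181,"dz":155,"jaw":0.3},{"rx":0,"ry":0,"rz":0,"dx":-1,"dy":181,"dz":185,"jaw":0.3},{"rx":0,"ry":0,"rz":0,"dx":-1,"dy":181,"dz":205,"jaw":0.3}]'
python3 -c "
from h import *
o,p,d=snap('wrist','w11');print(gp(o)[0],o['opening'])
delta([.487,.2365,.033],down(np.pi/2-.004))"
```

```text
time: 18.17
tool_pos: [0.486, 0.2352, 0.1031]
tcp_rot: [-0.009, -3.14, 0.006]
ft_force: [-0.4, -0.7, -1.4]
opening: 0.525
[0.48598718 0.23499318 0.04905225] 0.5252703086789543
t18.2 rx -0.005 ry -0.004 rz -0.002 dx -2.0 dy 1.9 dz 13.5 | rows 0.3
```

View pics/w11.png

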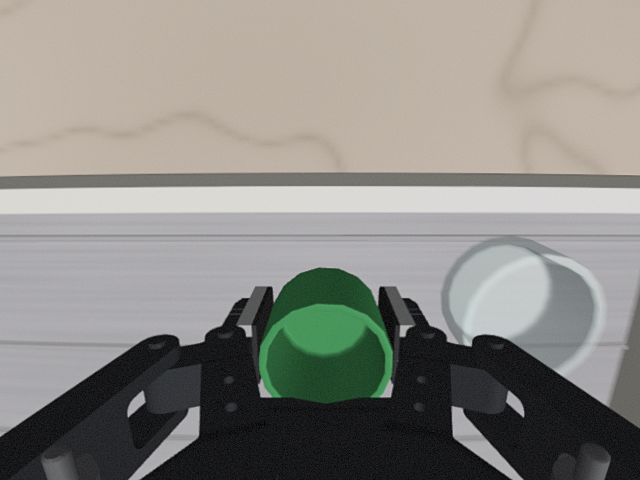

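```bash
python3 -m pendant '[{"rx":0,"ry":0,"rz":0,"dx":0,"dy":-2,"dz":8,"jaw":0.3},{"rx":0,"ry":0,"rz":0,"dx":0,"dy":-2,"dz":14,"jaw":0.3},{"rx":0,"ry":0,"rz":0,"dx":0,"dy":-2,"dz":17,"jaw":0.3},{"rx":0,"ry":0,"rz":0,"dx":0,"dy":-2,"dz":17.5,"jaw":0.3},{"rx":0,"ry":0,"rz":0,"dx":0,"dy":-2,"dz":17.5,"jaw":0.62},{"rx":0,"ry":0,"rz":0,"dx":0,"dy":-2,"dz":17.5,"jaw":0.65},{"rx":0,"ry":0,"rz":0,"dx":0,"dy":-2,"dz":17.5,"jaw":0.65},{"rx":0,"ry":0,"rz":0,"dx":0,"dy":-2,"dz":-10,"jaw":0.65},{"rx":0,"ry":0,"rz":0,"dx":0,"dy":-2,"dz":-45,"jaw":0.65},{"rx":0,"ry":0,"rz":0,"dx":0,"dy":-2,"dz":-85,"jaw":0.65}]'
python3 -m pendant '[{"rx":0,"ry":0,"rz":0,"dx":10,"dy":0,"dz":-40,"jaw":0.65},{"rx":0,"ry":0,"rz":0,"dx":20,"dy":0,"dz":-80,"jaw":0.7},{"rx":0,"ry":0,"rz":0,"dx":30,"dy":-20,"dz":-115,"jaw":0.8},{"rx":0,"ry":0,"rz":0,"dx":40,"dy":-60,"dz":-120,"jaw":0.9}]'
python3 -c "
from h import *
o,p,d=snap('wrist','w12');print(gp(o)[0],o['opening']);snap('top','t12')
delta([.352,-.292,.25],down(np.pi/2-.004))"
```

```text
time: 19.05
tool_pos: [0.4846, 0.2327, 0.1861]
tcp_rot: [-0.009, -3.135, 0.01]
ft_force: [1.3, 0.0, -0.7]
opening: 0.652
time: 19.38
tool_pos: [0.4461, 0.1759, 0.3126]
tcp_rot: [0.003, 3.14, -0.004]
ft_force: [1.7, 0.0, 1.1]
opening: 0.895
[0.44616076 0.17580996 0.25864026] 0.8953040354949334
t19.5 rx -0.006 ry -0.002 rz -0.004 dx 89.2 dy -463.6 dz 8.4 | rows 11.3
```

View pics/w12.png

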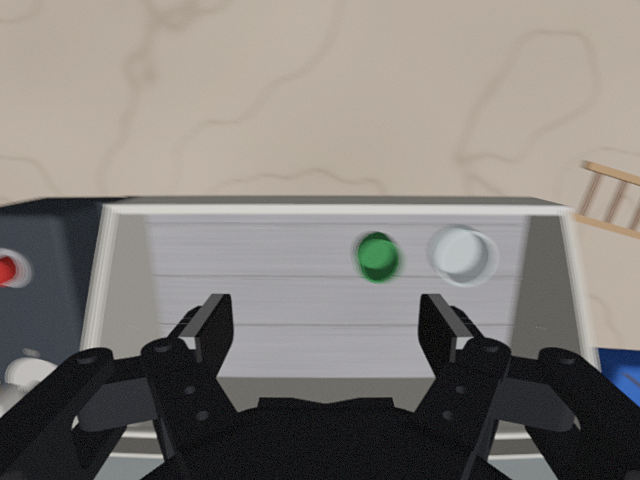

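View pics/t12.png

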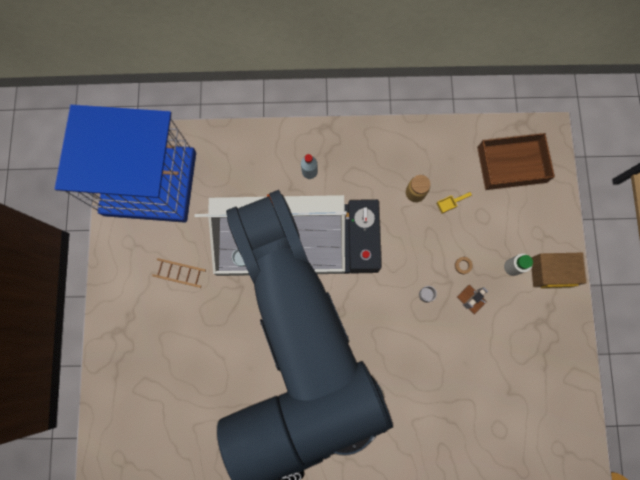

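Green cup (377,257) and bowl (462,253) are in place. The ring is next. Before going in I check how close the clip is and re-measure the ring.

```bash
python3 -c "
from h import *
z=np.load('pics/w9.npz');p,d=z['p'],z['d'];o=dict(tool_pos=z['tp'],tcp_rot=z['tr'])
V,U=np.mgrid[20:155,170:300];P=pts('wrist',o,U,V,d[20:155,170:300])
for a in (.02,.05,.08,.1):
    m=P[:,2]>a; print(a,m.sum(),P[m].min(0).round(3),P[m].max(0).round(3))
h=cv2.cvtColor(p,cv2.COLOR_RGB2HSV);m=cv2.inRange(h,(5,70,60),(22,255,255));k=np.zeros_like(m);k[170:250,225:310]=m[170:250,225:310]
c=max(cv2.findContours(k,0,1)[0],key=cv2.contourArea)[:,0];q=plane('wrist',o,c[:,0],c[:,1],.014);print(cv2.minEnclosingCircle(q[:,:2].astype(np.float32)))
delta([.4465,-.422,.25],down(np.pi/2-.004))"
```

```text
0.02 4469 [ 0.302 -0.477  0.02 ] [ 0.385 -0.363  0.373]
0.05 3775 [ 0.302 -0.477  0.05 ] [ 0.385 -0.363  0.373]
0.08 2207 [ 0.302 -0.477  0.08 ] [ 0.385 -0.363  0.373]
0.1 260 [ 0.315 -0.46   0.1  ] [ 0.385 -0.363  0.373]
((0.4464312195777893, -0.42306795716285706), 0.029626090079545975)
t19.5 rx -0.006 ry -0.002 rz -0.004 dx -6.3 dy -592.9 dz 9.0 | rows 14.2
```

```bash
python3 -c "
from h import *
z=np.load('pics/w9.npz');p,d=z['p'],z['d'];o=dict(tool_pos=z['tp'],tcp_rot=z['tr'])
V,U=np.mgrid[20:155,170:300];P=pts('wrist',o,U,V,d[20:155,170:300])
for a in (.02,.05,.08,.1):
    m=(P[:,2]>a)&(P[:,2]<.115); print(a,m.sum(),np.percentile(P[m],[1,99],axis=0).round(3).tolist())
"
```

```text
0.02 4403 [[0.307, -0.472, 0.022], [0.365, -0.41, 0.106]]
0.05 3709 [[0.306, -0.472, 0.051], [0.365, -0.41, 0.106]]
0.08 2141 [[0.305, -0.473, 0.081], [0.363, -0.411, 0.107]]
0.1 194 [[0.316, -0.459, 0.1], [0.353, -0.425, 0.108]]
```

```bash
python3 -m pendant '[{"rx":-0.006,"ry":0,"rz":0,"dx":-6,"dy":-593,"dz":0,"jaw":0.95},{"rx":-0.006,"ry":0,"rz":0,"dx":-6,"dy":-593,"dz":0,"jaw":0.95},{"rx":-0.006,"ry":0,"rz":0,"dx":-6,"dy":-593,"dz":0,"jaw":0.95},{"rx":-0.006,"ry":0,"rz":0,"dx":-6,"dy":-593,"dz":0,"jaw":0.95},{"rx":-0.006,"ry":0,"rz":0,"dx":-6,"dy":-593,"dz":0,"jaw":0.95},{"rx":-0.006,"ry":0,"rz":0,"dx":-6,"dy":-593,"dz":0,"jaw":0.95},{"rx":-0.006,"ry":0,"rz":0,"dx":-6,"dy":-593,"dz":0,"jaw":0.95},{"rx":-0.006,"ry":0,"rz":0,"dx":-6,"dy":-593,"dz":0,"jaw":0.95},{"rx":-0.006,"ry":0,"rz":0,"dx":-6,"dy":-593,"dz":0,"jaw":0.95},{"rx":-0.006,"ry":0,"rz":0,"dx":-6,"dy":-593,"dz":0,"jaw":0.95}]'
python3 -c "
from h import *
o=get_obs();print(gp(o)[0],o['opening'])
delta([.4465,-.4225,.25],down(np.pi/2-.004))"
```

```text
time: 20.32
tool_pos: [0.4454, -0.245, 0.3113]
tcp_rot: [-0.012, -3.14, -0.0]
ft_force: [1.4, 1.3, 0.3]
opening: 0.948
[ 0.44530255 -0.24502042  0.2572876 ] 0.9476588178785682
t20.3 rx 0.000 ry -0.001 rz -0.004 dx -2.5 dy -177.5 dz 7.2 | rows 4.3
```

```bash
python3 -m pendant '[{"rx":0,"ry":0,"rz":-0.004,"dx":-2,"dy":-178,"dz":30,"jaw":0.95},{"rx":0,"ry":0,"rz":-0.004,"dx":-2,"dy":-178,"dz":60,"jaw":0.95},{"rx":0,"ry":0,"rz":-0.004,"dx":-2,"dy":-178,"dz":90,"jaw":0.95},{"rx":0,"ry":0,"rz":-0.004,"dx":-2,"dy":-178,"dz":120,"jaw":0.95},{"rx":0,"ry":0,"rz":-0.004,"dx":-2,"dy":-178,"dz":140,"jaw":0.95},{"rx":0,"ry":0,"rz":-0.004,"dx":-2,"dy":-178,"dz":160,"jaw":0.95},{"rx":0,"ry":0,"rz":-0.004,"dx":-2,"dy":-178,"dz":160,"jaw":0.95}]'
python3 -c "
from h import *
o,p,d=snap('wrist','w13');print(gp(o)[0],o['opening'])
h=cv2.cvtColor(p,cv2.COLOR_RGB2HSV);m=cv2.inRange(h,(5,70,60),(22,255,255));k=np.zeros_like(m);k[100:460,230:410]=m[100:460,230:410]
c=max(cv2.findContours(k,0,1)[0],key=cv2.contourArea)[:,0];q=plane('wrist',o,c[:,0],c[:,1],.012);print(cv2.minEnclosingCircle(q[:,:2].astype(np.float32)))
delta([.4465,-.4225,.017],down(np.pi/2-.004))"
```

```text
time: 20.9
tool_pos: [0.4436, -0.4233, 0.1448]
tcp_rot: [-0.009, -3.135, -0.008]
ft_force: [-1.4, 0.5, -0.9]
opening: 0.951
[ 0.44327149 -0.42304725  0.09084728] 0.9514356252193544
((0.44674447178840637, -0.4226083755493164), 0.030597897246479988)
t20.9 rx 0.005 ry -0.007 rz -0.001 dx -3.1 dy -0.1 dz 75.2 | rows 1.8
```

View pics/w13.png

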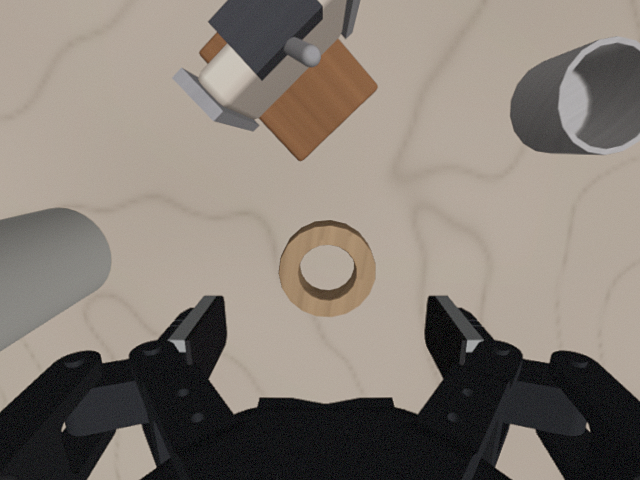

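```bash
python3 -m pendant '[{"rx":0.005,"ry":-0.007,"rz":0,"dx":-3,"dy":0,"dz":35,"jaw":0.95},{"rx":0.005,"ry":-0.007,"rz":0,"dx":-3,"dy":0,"dz":60,"jaw":0.95},{"rx":0.005,"ry":-0.007,"rz":0,"dx":-3,"dy":0,"dz":73,"jaw":0.95},{"rx":0.005,"ry":-0.007,"rz":0,"dx":-3,"dy":0,"dz":73,"jaw":0.9},{"rx":0.005,"ry":-0.007,"rz":0,"dx":-3,"dy":0,"dz":73,"jaw":0.6},{"rx":0.005,"ry":-0.007,"rz":0,"dx":-3,"dy":0,"dz":73,"jaw":0.4},{"rx":0.005,"ry":-0.007,"rz":0,"dx":-3,"dy":0,"dz":73,"jaw":0.3},{"rx":0.005,"ry":-0.007,"rz":0,"dx":-3,"dy":0,"dz":73,"jaw":0.3},{"rx":0.005,"ry":-0.007,"rz":0,"dx":-3,"dy":0,"dz":73,"jaw":0.3}]' 40
python3 -c "
from h import *
o=get_obs();print(gp(o)[0],o['opening'])"
python3 -m pendant '[{"rx":0,"ry":0,"rz":0,"dx":0,"dy":0,"dz":-10,"jaw":0.3},{"rx":0,"ry":0,"rz":0,"dx":0,"dy":0,"dz":-40,"jaw":0.3},{"rx":0,"ry":0,"rz":0,"dx":0,"dy":0,"dz":-80,"jaw":0.3},{"rx":0,"ry":0,"rz":0,"dx":0,"dy":0,"dz":-120,"jaw":0.3},{"rx":0,"ry":0,"rz":0,"dx":0,"dy":0,"dz":-160,"jaw":0.3},{"rx":0,"ry":0,"rz":0,"dx":0,"dy":0,"dz":-200,"jaw":0.3}]'
python3 -c "
from h import *
o,p,d=snap('wrist','w14');print(gp(o)[0],o['opening'])
delta([.487,.148,.25],down(np.pi/2-.004))"
```

```text
time: 21.7
tool_pos: [0.4476, -0.4228, 0.0761]
tcp_rot: [0.008, 3.138, -0.003]
ft_force: [-1.4, 3.6, 7.6]
opening: 0.656
[ 0.44772508 -0.42292785  0.02212665] 0.6556008405043503
time: 22.2
tool_pos: [0.4467, -0.422, 0.2811]
tcp_rot: [0.008, 3.136, -0.006]
ft_force: [-0.6, -0.4, -0.6]
opening: 0.656
[ 0.44702295 -0.42222701  0.22708415] 0.6558519749120191
t22.2 rx -0.010 ry 0.012 rz -0.001 dx -36.5 dy 571.2 dz -20.2 | rows 13.7
```

View pics/w14.png

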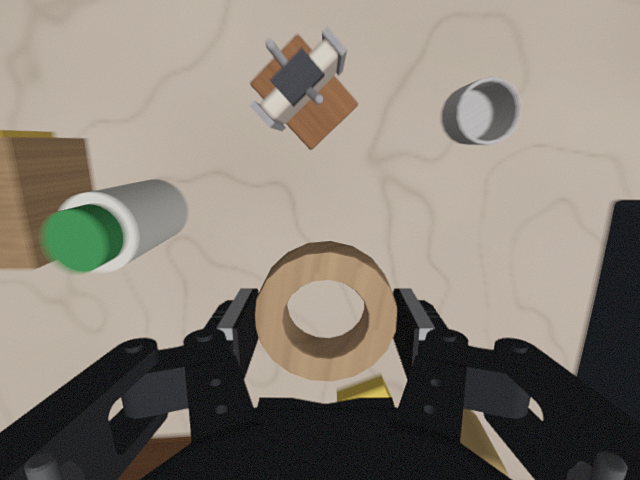

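```bash
python3 -m pendant '[{"rx":-0.01,"ry":0.012,"rz":0,"dx":-5,"dy":35,"dz":-15,"jaw":0.3},{"rx":-0.01,"ry":0.012,"rz":0,"dx":-10,"dy":75,"dz":-25,"jaw":0.3},{"rx":-0.01,"ry":0.012,"rz":0,"dx":-15,"dy":115,"dz":-25,"jaw":0.3},{"rx":-0.01,"ry":0.012,"rz":0,"dx":-20,"dy":155,"dz":-25,"jaw":0.3},{"rx":-0.01,"ry":0.012,"rz":0,"dx":-25,"dy":195,"dz":-25,"jaw":0.3},{"rx":-0.01,"ry":0.012,"rz":0,"dx":-30,"dy":235,"dz":-25,"jaw":0.3},{"rx":-0.01,"ry":0.012,"rz":0,"dx":-36,"dy":275,"dz":-25,"jaw":0.3},{"rx":-0.01,"ry":0.012,"rz":0,"dx":-36,"dy":315,"dz":-25,"jaw":0.3},{"rx":-0.01,"ry":0.012,"rz":0,"dx":-36,"dy":355,"dz":-25,"jaw":0.3},{"rx":-0.01,"ry":0.012,"rz":0,"dx":-36,"dy":395,"dz":-25,"jaw":0.3}]'
python3 -c "
from h import *
o=get_obs();print(gp(o)[0],o['opening'])
delta([.487,.14,.033],down(np.pi/2-.004))"
```

```text
time: 23.08
tool_pos: [0.4852, -0.0261, 0.313]
tcp_rot: [0.008, 3.138, -0.001]
ft_force: [1.4, -0.2, -0.1]
opening: 0.655
[ 0.4853947  -0.02615847  0.25904624] 0.6546222520902802
t23.1 rx -0.001 ry 0.004 rz -0.001 dx -0.2 dy 166.3 dz 225.9 | rows 6.7
```

```bash
python3 -m pendant '[{"rx":0,"ry":0.004,"rz":0,"dx":0,"dy":40,"dz":0,"jaw":0.3},{"rx":0,"ry":0.004,"rz":0,"dx":0,"dy":80,"dz":0,"jaw":0.3},{"rx":0,"ry":0.004,"rz":0,"dx":0,"dy":120,"dz":5,"jaw":0.3},{"rx":0,"ry":0.004,"rz":0,"dx":0,"dy":155,"dz":25,"jaw":0.3},{"rx":0,"ry":0.004,"rz":0,"dx":0,"dy":166,"dz":60,"jaw":0.3},{"rx":0,"ry":0.004,"rz":0,"dx":0,"dy":166,"dz":100,"jaw":0.3},{"rx":0,"ry":0.004,"rz":0,"dx":0,"dy":166,"dz":140,"jaw":0.3},{"rx":0,"ry":0.004,"rz":0,"dx":0,"dy":166,"dz":175,"jaw":0.3},{"rx":0,"ry":0.004,"rz":0,"dx":0,"dy":166,"dz":200,"jaw":0.3},{"rx":0,"ry":0.004,"rz":0,"dx":0,"dy":166,"dz":205,"jaw":0.3}]'
python3 -c "
from h import *
o,p,d=snap('wrist','w15');print(gp(o)[0],o['opening'])
delta([.487,.14,.033],down(np.pi/2-.004))"
```

```text
time: 23.92
tool_pos: [0.4854, 0.1395, 0.1061]
tcp_rot: [-0.007, -3.138, 0.002]
ft_force: [-0.9, -0.7, -1.3]
opening: 0.655
[0.485207   0.13947204 0.05214798] 0.6548088713955209
t24.0 rx -0.001 ry -0.002 rz -0.001 dx -1.1 dy 0.4 dz 20.3 | rows 0.5
```

View pics/w15.png

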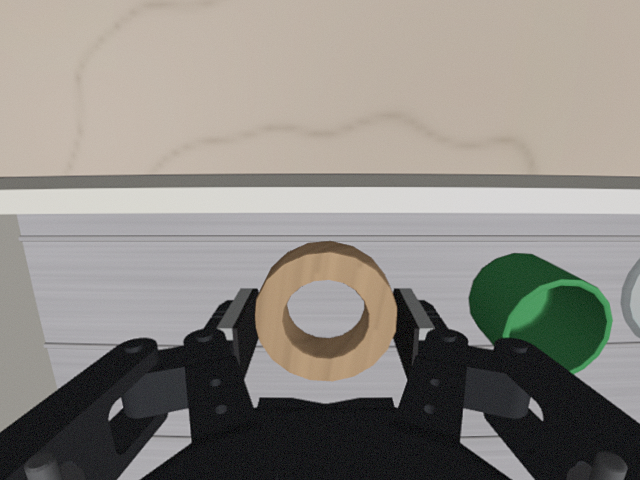

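```bash
python3 -m pendant '[{"rx":0,"ry":0,"rz":0,"dx":0,"dy":0,"dz":10,"jaw":0.3},{"rx":0,"ry":0,"rz":0,"dx":0,"dy":0,"dz":17,"jaw":0.3},{"rx":0,"ry":0,"rz":0,"dx":0,"dy":0,"dz":20,"jaw":0.3},{"rx":0,"ry":0,"rz":0,"dx":0,"dy":0,"dz":20.5,"jaw":0.3},{"rx":0,"ry":0,"rz":0,"dx":0,"dy":0,"dz":20.5,"jaw":0.75},{"rx":0,"ry":0,"rz":0,"dx":0,"dy":0,"dz":20.5,"jaw":0.78},{"rx":0,"ry":0,"rz":0,"dx":0,"dy":0,"dz":20.5,"jaw":0.78},{"rx":0,"ry":0,"rz":0,"dx":0,"dy":0,"dz":-10,"jaw":0.78},{"rx":0,"ry":0,"rz":0,"dx":0,"dy":0,"dz":-45,"jaw":0.78},{"rx":0,"ry":0,"rz":0,"dx":0,"dy":0,"dz":-85,"jaw":0.78}]'
python3 -m pendant '[{"rx":0,"ry":0,"rz":0,"dx":10,"dy":0,"dz":-40,"jaw":0.78},{"rx":0,"ry":0,"rz":0,"dx":20,"dy":0,"dz":-80,"jaw":0.8},{"rx":0,"ry":0,"rz":0,"dx":30,"dy":-20,"dz":-115,"jaw":0.85},{"rx":0,"ry":0,"rz":0,"dx":40,"dy":-40,"dz":-120,"jaw":0.9}]'
python3 -c "
from h import *
o,p,d=snap('wrist','w16');print(gp(o)[0],o['opening']);snap('top','t16')
delta([.362,-.292,.25],down(np.pi/2-.004))"
```

```text
time: 24.8
tool_pos: [0.4852, 0.1395, 0.193]
tcp_rot: [-0.007, -3.137, 0.003]
ft_force: [1.4, 0.2, 0.7]
opening: 0.78
time: 25.13
tool_pos: [0.4465, 0.1003, 0.3192]
tcp_rot: [0.005, 3.138, 0.0]
ft_force: [0.9, -0.2, 0.8]
opening: 0.899
[0.44667492 0.10027661 0.26523428] 0.8993478777812174
t25.2 rx -0.001 ry -0.000 rz -0.002 dx 81.0 dy -390.9 dz 12.4 | rows 9.6
```

View pics/w16.png

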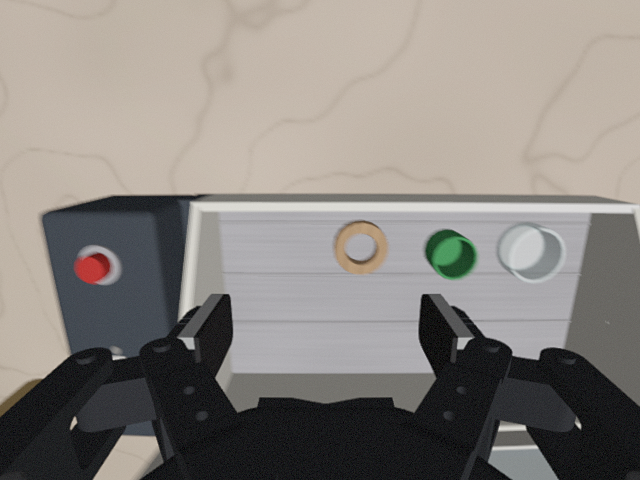

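View pics/t16.png

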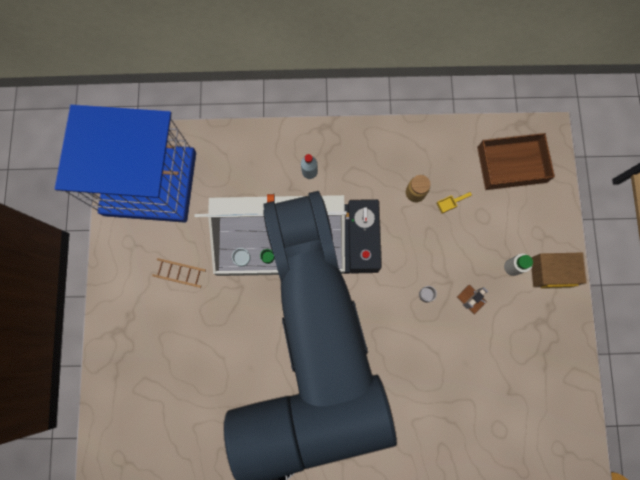

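Ring flat at (361,247). The tin is last.

```bash
python3 -m pendant '[{"rx":0,"ry":0,"rz":0,"dx":81,"dy":-391,"dz":0,"jaw":0.9},{"rx":0,"ry":0,"rz":0,"dx":81,"dy":-391,"dz":0,"jaw":0.9},{"rx":0,"ry":0,"rz":0,"dx":81,"dy":-391,"dz":0,"jaw":0.9},{"rx":0,"ry":0,"rz":0,"dx":81,"dy":-391,"dz":0,"jaw":0.9},{"rx":0,"ry":0,"rz":0,"dx":81,"dy":-391,"dz":0,"jaw":0.9},{"rx":0,"ry":0,"rz":0,"dx":81,"dy":-391,"dz":0,"jaw":0.9},{"rx":0,"ry":0,"rz":0,"dx":81,"dy":-391,"dz":0,"jaw":0.9},{"rx":0,"ry":0,"rz":0,"dx":81,"dy":-391,"dz":20,"jaw":0.9},{"rx":0,"ry":0,"rz":0,"dx":81,"dy":-391,"dz":50,"jaw":0.9},{"rx":0,"ry":0,"rz":0,"dx":81,"dy":-391,"dz":80,"jaw":0.9}]'
python3 -c "
from h import *
o,p,d=snap('wrist','w17');print(gp(o)[0],o['opening'])
V,U=np.mgrid[60:420,240:420];P=pts('wrist',o,U,V,d[60:420,240:420]);m=(P[:,2]>.035)&(P[:,2]<.055);print(m.sum(),cv2.minEnclosingCircle(P[m][:,:2].astype(np.float32)))
delta([.352,-.292,.027],down(np.pi/2-.004))"
```

```text
time: 26.07
tool_pos: [0.3642, -0.2861, 0.2527]
tcp_rot: [0.013, 3.138, -0.007]
ft_force: [1.4, 0.0, 0.3]
opening: 0.898
[ 0.36442581 -0.28633827  0.19865357] 0.8980935022795075
1122 ((0.3521948754787445, -0.29262250661849976), 0.026025626808404922)
t26.1 rx 0.000 ry -0.004 rz -0.005 dx 9.0 dy -5.8 dz 163.9 | rows 3.9
```

View pics/w17.png

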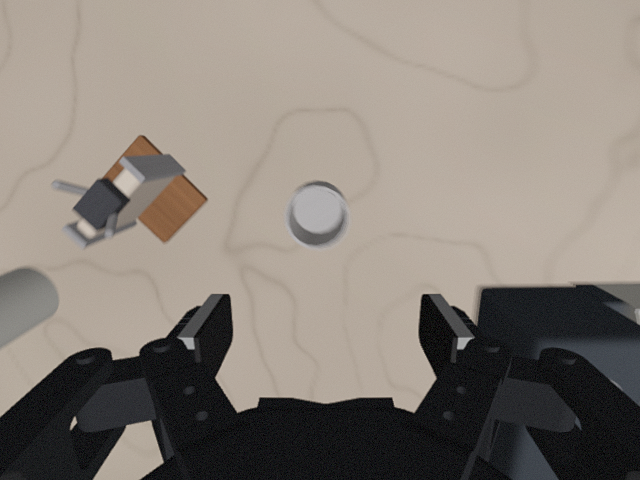

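```bash
python3 -m pendant '[{"rx":0,"ry":-0.004,"rz":-0.005,"dx":9,"dy":-6,"dz":35,"jaw":0.85},{"rx":0,"ry":-0.004,"rz":-0.005,"dx":9,"dy":-6,"dz":75,"jaw":0.85},{"rx":0,"ry":-0.004,"rz":-0.005,"dx":9,"dy":-6,"dz":110,"jaw":0.85},{"rx":0,"ry":-0.004,"rz":-0.005,"dx":9,"dy":-6,"dz":140,"jaw":0.85},{"rx":0,"ry":-0.004,"rz":-0.005,"dx":9,"dy":-6,"dz":155,"jaw":0.85},{"rx":0,"ry":-0.004,"rz":-0.005,"dx":9,"dy":-6,"dz":161,"jaw":0.85},{"rx":0,"ry":-0.004,"rz":-0.005,"dx":9,"dy":-6,"dz":161,"jaw":0.85}]'
python3 -c "
from h import *
o,p,d=snap('wrist','w18');print(gp(o)[0],o['opening'])"
```

```text
time: 26.7
tool_pos: [0.3515, -0.2914, 0.0827]
tcp_rot: [-0.006, -3.139, -0.003]
ft_force: [-0.7, -0.0, -0.1]
opening: 0.848
[ 0.35141041 -0.29133357  0.02868331] 0.8482516309503134
```

View pics/w18.png

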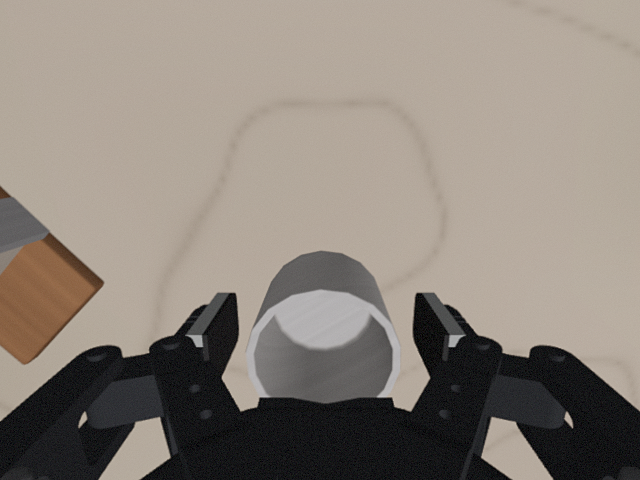

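Centred on the tin, so I close, lift and carry.

```bash
python3 -m pendant '[{"rx":0,"ry":0,"rz":0,"dx":0,"dy":0,"dz":0,"jaw":0.5},{"rx":0,"ry":0,"rz":0,"dx":0,"dy":0,"dz":0,"jaw":0.4},{"rx":0,"ry":0,"rz":0,"dx":0,"dy":0,"dz":0,"jaw":0.3},{"rx":0,"ry":0,"rz":0,"dx":0,"dy":0,"dz":0,"jaw":0.3},{"rx":0,"ry":0,"rz":0,"dx":0,"dy":0,"dz":-10,"jaw":0.3},{"rx":0,"ry":0,"rz":0,"dx":0,"dy":0,"dz":-40,"jaw":0.3},{"rx":0,"ry":0,"rz":0,"dx":0,"dy":0,"dz":-80,"jaw":0.3},{"rx":0,"ry":0,"rz":0,"dx":0,"dy":0,"dz":-120,"jaw":0.3},{"rx":0,"ry":0,"rz":0,"dx":0,"dy":0,"dz":-160,"jaw":0.3},{"rx":0,"ry":0,"rz":0,"dx":0,"dy":0,"dz":-200,"jaw":0.3}]' 40
python3 -c "
from h import *
o=get_obs();print(gp(o)[0],o['opening'])
delta([.487,.05,.26],down(np.pi/2-.004))"
```

```text
time: 27.58
tool_pos: [0.352, -0.2919, 0.2872]
tcp_rot: [0.006, 3.141, -0.001]
ft_force: [0.3, -0.2, -0.5]
opening: 0.588
[ 0.35206765 -0.29189624  0.23320514] 0.5882337466269368
t27.6 rx -0.000 ry 0.001 rz 0.000 dx -133.7 dy 342.4 dz -26.8 | rows 8.8
```

```bash
python3 -m pendant '[{"rx":0,"ry":0,"rz":0,"dx":-13,"dy":30,"dz":-20,"jaw":0.3},{"rx":0,"ry":0,"rz":0,"dx":-28,"dy":66,"dz":-27,"jaw":0.3},{"rx":0,"ry":0,"rz":0,"dx":-42,"dy":104,"dz":-27,"jaw":0.3},{"rx":0,"ry":0,"rz":0,"dx":-57,"dy":142,"dz":-27,"jaw":0.3},{"rx":0,"ry":0,"rz":0,"dx":-72,"dy":180,"dz":-27,"jaw":0.3},{"rx":0,"ry":0,"rz":0,"dx":-87,"dy":218,"dz":-27,"jaw":0.3},{"rx":0,"ry":0,"rz":0,"dx":-102,"dy":256,"dz":-27,"jaw":0.3},{"rx":0,"ry":0,"rz":0,"dx":-117,"dy":294,"dz":-27,"jaw":0.3},{"rx":0,"ry":0,"rz":0,"dx":-132,"dy":330,"dz":-27,"jaw":0.3},{"rx":0,"ry":0,"rz":0,"dx":-133,"dy":342,"dz":-27,"jaw":0.3}]'
python3 -c "
from h import *
o,p,d=snap('wrist','w19');print(gp(o)[0],o['opening'])
delta([.487,.05,.042],down(np.pi/2-.004))"
```

```text
time: 28.42
tool_pos: [0.4877, 0.0538, 0.3149]
tcp_rot: [0.001, 3.139, 0.001]
ft_force: [0.8, -0.0, -0.5]
opening: 0.587
[0.48787689 0.05381114 0.26085542] 0.5873146922194318
t28.5 rx 0.001 ry 0.002 rz 0.004 dx 0.5 dy -3.9 dz 218.8 | rows 5.2
```

View pics/w19.png

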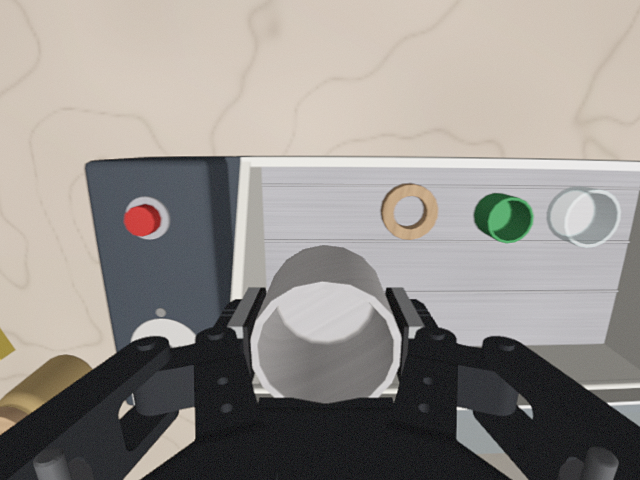

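```bash
python3 -m pendant '[{"rx":0,"ry":0.002,"rz":0,"dx":2,"dy":3,"dz":40,"jaw":0.3},{"rx":0,"ry":0.002,"rz":0,"dx":2,"dy":3,"dz":80,"jaw":0.3},{"rx":0,"ry":0.002,"rz":0,"dx":2,"dy":3,"dz":120,"jaw":0.3},{"rx":0,"ry":0.002,"rz":0,"dx":2,"dy":3,"dz":160,"jaw":0.3},{"rx":0,"ry":0.002,"rz":0,"dx":2,"dy":3,"dz":190,"jaw":0.3},{"rx":0,"ry":0.002,"rz":0,"dx":2,"dy":3,"dz":208,"jaw":0.3},{"rx":0,"ry":0.002,"rz":0,"dx":2,"dy":3,"dz":217,"jaw":0.3},{"rx":0,"ry":0.002,"rz":0,"dx":2,"dy":3,"dz":220,"jaw":0.3},{"rx":0,"ry":0.002,"rz":0,"dx":2,"dy":3,"dz":220,"jaw":0.3}]'
python3 -c "
from h import *
o=get_obs();print(gp(o)[0],o['opening'])"
```

```text
time: 29.22
tool_pos: [0.4856, 0.0568, 0.0958]
tcp_rot: [0.001, 3.141, 0.001]
ft_force: [0.9, 0.4, 0.0]
opening: 0.584
[0.48566542 0.05680328 0.04184534] 0.5839702246720984
```

```bash
python3 -m pendant '[{"rx":0,"ry":0,"rz":0,"dx":0,"dy":0,"dz":2,"jaw":0.3},{"rx":0,"ry":0,"rz":0,"dx":0,"dy":0,"dz":2.7,"jaw":0.3},{"rx":0,"ry":0,"rz":0,"dx":0,"dy":0,"dz":2.7,"jaw":0.67},{"rx":0,"ry":0,"rz":0,"dx":0,"dy":0,"dz":2.7,"jaw":0.7},{"rx":0,"ry":0,"rz":0,"dx":0,"dy":0,"dz":2.7,"jaw":0.7},{"rx":0,"ry":0,"rz":0,"dx":0,"dy":0,"dz":-20,"jaw":0.7},{"rx":0,"ry":0,"rz":0,"dx":0,"dy":0,"dz":-55,"jaw":0.7},{"rx":0,"ry":0,"rz":0,"dx":0,"dy":0,"dz":-95,"jaw":0.7},{"rx":0,"ry":0,"rz":0,"dx":10,"dy":0,"dz":-135,"jaw":0.7},{"rx":0,"ry":0,"rz":0,"dx":30,"dy":0,"dz":-170,"jaw":0.7}]'
python3 -m pendant '[{"rx":0,"ry":0,"rz":0,"dx":15,"dy":35,"dz":-30,"jaw":0.5},{"rx":0,"ry":0,"rz":0,"dx":20,"dy":70,"dz":-60,"jaw":0.2},{"rx":0,"ry":0,"rz":0,"dx":20,"dy":90,"dz":-70,"jaw":0},{"rx":0,"ry":0,"rz":0,"dx":20,"dy":90,"dz":-70,"jaw":0}]'
python3 -c "
from h import *
o,p,d=snap('wrist','w20');print(gp(o)[0],o['opening'])
h=cv2.cvtColor(p,cv2.COLOR_RGB2HSV);m=cv2.inRange(h,(0,150,80),(6,255,255));m[:,300:]=0
v,u=np.nonzero(m);print(len(u));
if len(u):
  P=pts('wrist',o,u,v,d[v,u]);print(np.percentile(P,[2,50,98],axis=0));print(plane('wrist',o,u.mean(),v.mean(),.125))
snap('scene','s20')"
```

```text
time: 30.05
tool_pos: [0.4563, 0.0566, 0.2685]
tcp_rot: [0.001, 3.139, 0.002]
ft_force: [0.9, 0.3, 0.2]
opening: 0.697
time: 30.38
tool_pos: [0.4366, 0.1503, 0.3425]
tcp_rot: [-0.003, 3.134, 0.006]
ft_force: [1.8, 0.5, 0.2]
opening: 0.136
[0.43700748 0.15050994 0.28852883] 0.13621068311087342
696
[[ 0.46271022 -0.09741857  0.11498905]
 [ 0.47277781 -0.08432546  0.12528359]
 [ 0.57686781 -0.07598756  0.16260961]]
[[ 0.47689538 -0.08522893  0.125     ]]
```

View pics/w20.png

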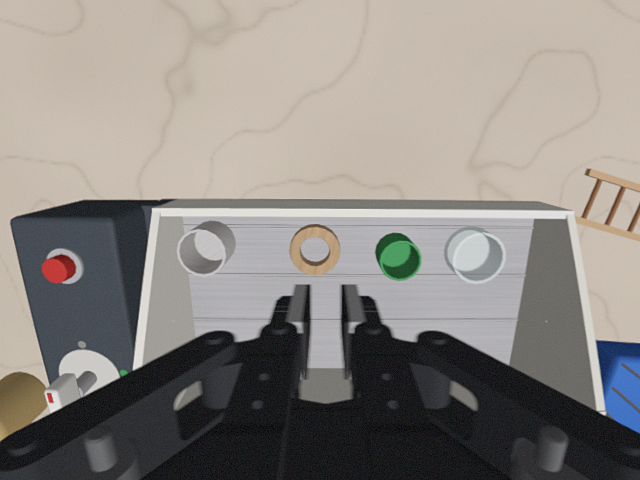

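View pics/s20.png

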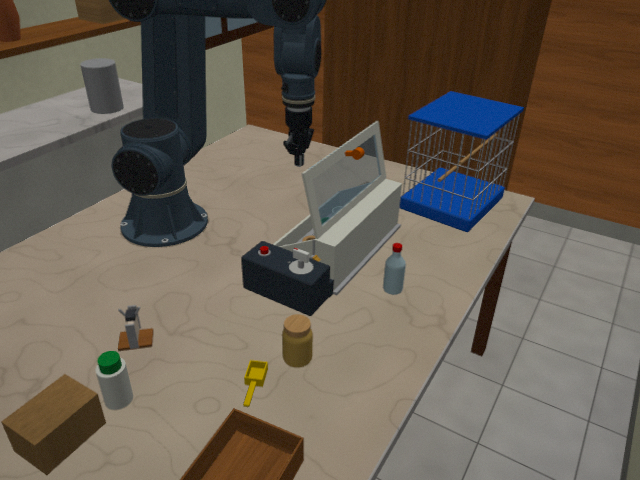

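All four stand in the chamber: tin (206,247), ring (315,250), cup (399,257), bowl (475,256). The door is still up. Next is the red button, with the fingers shut and the wrist tilted a little away from the falling door.

Run:
```python
from h import *
Rt=R.from_rotvec([.15,0,0]).as_matrix()@down(np.pi/2-.004)
print(Rt[:,2])
delta([.474,-.091-.019*.15,.20],Rt); delta([.474,-.091-.019*.15,.17],Rt)
```

```text
[ 0.          0.14943813 -0.98877108]
t30.5 rx -0.148 ry 0.004 rz 0.006 dx -36.9 dy -249.4 dz 85.5 | rows 6.4
t30.5 rx -0.148 ry 0.004 rz 0.006 dx -36.8 dy -249.5 dz 115.5 | rows 6.7
```

```bash
python3 -m pendant '[{"rx":-0.148,"ry":0.004,"rz":0.006,"dx":-37,"dy":-249,"dz":0,"jaw":0},{"rx":-0.148,"ry":0.004,"rz":0.006,"dx":-37,"dy":-249,"dz":0,"jaw":0},{"rx":-0.148,"ry":0.004,"rz":0.006,"dx":-37,"dy":-249,"dz":0,"jaw":0},{"rx":-0.148,"ry":0.004,"rz":0.006,"dx":-37,"dy":-249,"dz":0,"jaw":0},{"rx":-0.148,"ry":0.004,"rz":0.006,"dx":-37,"dy":-249,"dz":0,"jaw":0},{"rx":-0.148,"ry":0.004,"rz":0.006,"dx":-37,"dy":-249,"dz":0,"jaw":0},{"rx":-0.148,"ry":0.004,"rz":0.006,"dx":-37,"dy":-249,"dz":40,"jaw":0},{"rx":-0.148,"ry":0.004,"rz":0.006,"dx":-37,"dy":-249,"dz":85,"jaw":0},{"rx":-0.148,"ry":0.004,"rz":0.006,"dx":-37,"dy":-249,"dz":85,"jaw":0}]'
python3 - <<'E'
from h import *
o,p,d=snap('wrist','w21');print(gp(o)[0],o['opening'],o['joint_positions'].round(2)); snap('scene','s21')
Rt=R.from_rotvec([.15,0,0]).as_matrix()@down(np.pi/2-.004)
delta([.474,-.091-.019*.15,.16],Rt)
g,M=gp();print(g+M[:,2]*.019)
E
```

```text
time: 31.23
tool_pos: [0.4706, -0.1028, 0.2472]
tcp_rot: [-0.013, -3.123, -0.238]
ft_force: [-0.1, 0.8, -0.8]
opening: 0.002
[ 0.47015682 -0.0946629   0.19386566] 0.0023691309192619167 [-0.29  0.23 -0.16  1.23  0.14 -0.28]
t31.3 rx 0.001 ry -0.004 rz -0.002 dx -1.6 dy -6.2 dz 39.1 | rows 0.9
[ 0.47232672 -0.09071425  0.18076653]
```

View pics/w21.png

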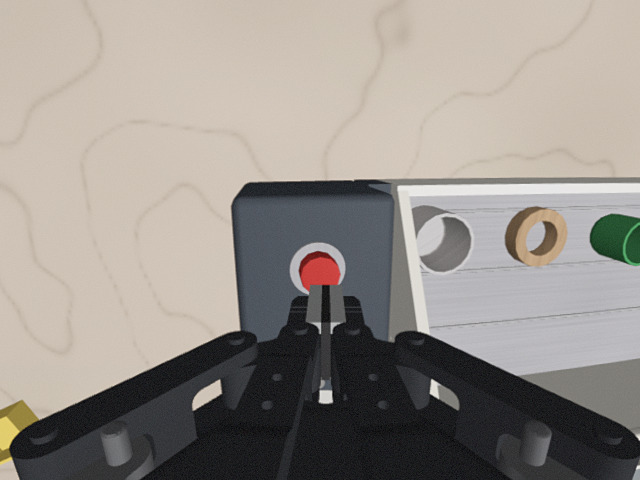

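View pics/s21.png

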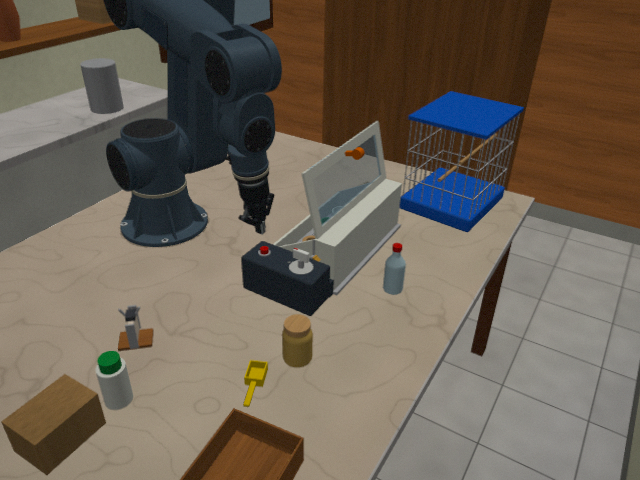

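Run:
```python
from h import *
z=np.load('pics/w21.npz');o=dict(tool_pos=z['tp'],tcp_rot=z['tr'])
print(plane('wrist',o,[320,300,340],[272,272,272],.126), plane('wrist',o,[318],[268],.112))
Rt=R.from_rotvec([.15,0,0]).as_matrix()@down(np.pi/2-.004)
for zt in (.130,.1165):
    delta(np.array([.473,-.089,zt])-Rt[:,2]*.019,Rt)
```

```text
[[ 0.47101462 -0.08803163  0.126     ]
 [ 0.47032782 -0.09943733  0.126     ]
 [ 0.47171936 -0.07642148  0.126     ]] [[ 0.4732792 -0.0873618  0.112    ]]
t31.3 rx 0.001 ry -0.004 rz -0.002 dx -0.6 dy -5.9 dz 50.4 | rows 1.2
t31.3 rx 0.001 ry -0.004 rz -0.002 dx -0.7 dy -7.9 dz 63.8 | rows 1.5
```

```bash
python3 -m pendant '[{"rx":0,"ry":-0.004,"rz":0,"dx":-0.6,"dy":-4,"dz":30,"jaw":0},{"rx":0,"ry":-0.004,"rz":0,"dx":-0.6,"dy":-5.9,"dz":50,"jaw":0},{"rx":0,"ry":-0.004,"rz":0,"dx":-0.6,"dy":-6.5,"dz":54,"jaw":0},{"rx":0,"ry":-0.004,"rz":0,"dx":-0.6,"dy":-7.2,"dz":59,"jaw":0},{"rx":0,"ry":-0.004,"rz":0,"dx":-0.6,"dy":-7.9,"dz":63,"jaw":0},{"rx":0,"ry":-0.004,"rz":0,"dx":-0.6,"dy":-7.9,"dz":64,"jaw":0},{"rx":0,"ry":-0.004,"rz":0,"dx":-0.6,"dy":-7.9,"dz":64,"jaw":0}]'
python3 - <<'E'
from h import *
g,M=gp();print(g+M[:,2]*.019,get_obs()['ft_force'])
E
```

```text
time: 31.92
tool_pos: [0.4737, -0.0998, 0.1897]
tcp_rot: [0.008, 3.131, 0.236]
ft_force: [0.4, 1.4, 4.9]
opening: 0.001
[ 0.47383068 -0.08890372  0.11753422] [0.43407223 1.38151564 4.85784472]
```

```bash
python3 -m pendant '[{"rx":0,"ry":0,"rz":0,"dx":0,"dy":0,"dz":1.5,"jaw":0},{"rx":0,"ry":0,"rz":0,"dx":0,"dy":0,"dz":2.5,"jaw":0},{"rx":0,"ry":0,"rz":0,"dx":0,"dy":0,"dz":2.5,"jaw":0}]'
python3 - <<'E'
from h import *
g,M=gp();print(g+M[:,2]*.019,get_obs()['ft_force']);snap('scene','s22')
E
```

```text
time: 32.17
tool_pos: [0.4741, -0.0997, 0.1884]
tcp_rot: [0.008, 3.13, 0.235]
ft_force: [-3.5, -0.0, 12.2]
opening: -0.001
[ 0.47438711 -0.08883984  0.11620426] [-3.48673326e+00 -8.59278061e-03  1.22473237e+01]
```

View pics/s22.png

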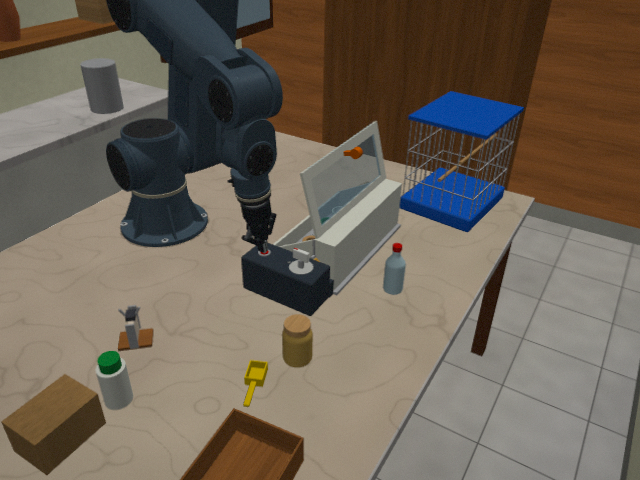

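Bottomed out at 12 N, so I hold it there while the door sinks.

```bash
for i in 1 2; do python3 -m pendant '[{"rx":0,"ry":0,"rz":0,"dx":0,"dy":0,"dz":0.9,"jaw":0},{"rx":0,"ry":0,"rz":0,"dx":0,"dy":0,"dz":0.9,"jaw":0},{"rx":0,"ry":0,"rz":0,"dx":0,"dy":0,"dz":0.9,"jaw":0},{"rx":0,"ry":0,"rz":0,"dx":0,"dy":0,"dz":0.9,"jaw":0},{"rx":0,"ry":0,"rz":0,"dx":0,"dy":0,"dz":0.9,"jaw":0},{"rx":0,"ry":0,"rz":0,"dx":0,"dy":0,"dz":0.9,"jaw":0},{"rx":0,"ry":0,"rz":0,"dx":0,"dy":0,"dz":0.9,"jaw":0},{"rx":0,"ry":0,"rz":0,"dx":0,"dy":0,"dz":0.9,"jaw":0},{"rx":0,"ry":0,"rz":0,"dx":0,"dy":0,"dz":0.9,"jaw":0},{"rx":0,"ry":0,"rz":0,"dx":0,"dy":0,"dz":0.9,"jaw":0}]'; done
python3 -c "
from h import *
snap('scene','s23')"
```

```text
time: 33.05
tool_pos: [0.4744, -0.0997, 0.1885]
tcp_rot: [0.008, 3.129, 0.234]
ft_force: [-2.7, 0.3, 7.5]
opening: -0.003
time: 33.88
tool_pos: [0.4745, -0.0997, 0.1885]
tcp_rot: [0.008, 3.128, 0.233]
ft_force: [-3.6, -0.2, 6.2]
opening: 0.001
```

View pics/s23.png

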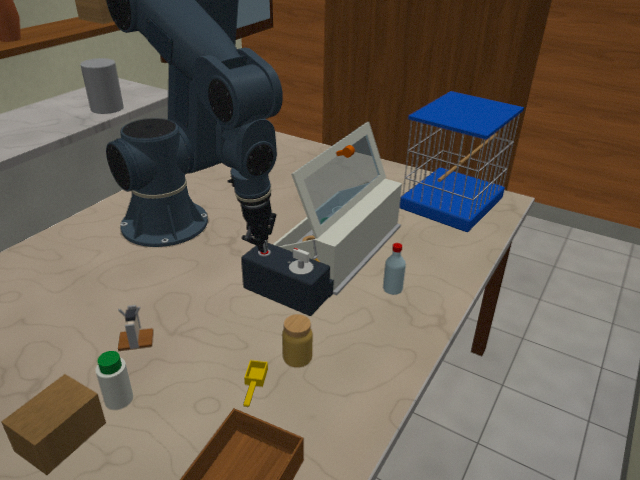

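The door has started down (handle at (345,151)). I keep pressing.

```bash
for i in 1 2 3; do python3 -m pendant '[{"rx":0,"ry":0,"rz":0,"dx":0,"dy":0,"dz":1.4,"jaw":0},{"rx":0,"ry":0,"rz":0,"dx":0,"dy":0,"dz":1.4,"jaw":0},{"rx":0,"ry":0,"rz":0,"dx":0,"dy":0,"dz":1.4,"jaw":0},{"rx":0,"ry":0,"rz":0,"dx":0,"dy":0,"dz":1.4,"jaw":0},{"rx":0,"ry":0,"rz":0,"dx":0,"dy":0,"dz":1.4,"jaw":0},{"rx":0,"ry":0,"rz":0,"dx":0,"dy":0,"dz":1.4,"jaw":0},{"rx":0,"ry":0,"rz":0,"dx":0,"dy":0,"dz":1.4,"jaw":0},{"rx":0,"ry":0,"rz":0,"dx":0,"dy":0,"dz":1.4,"jaw":0},{"rx":0,"ry":0,"rz":0,"dx":0,"dy":0,"dz":1.4,"jaw":0},{"rx":0,"ry":0,"rz":0,"dx":0,"dy":0,"dz":1.4,"jaw":0}]'; done
python3 -c "
from h import *
snap('scene','s24')"
```

```text
time: 34.77
tool_pos: [0.4745, -0.0997, 0.1883]
tcp_rot: [0.009, 3.128, 0.232]
ft_force: [-6.7, -0.4, 12.6]
opening: 0.0
time: 35.6
tool_pos: [0.4745, -0.0997, 0.1882]
tcp_rot: [0.009, 3.127, 0.231]
ft_force: [-8.4, -0.7, 15.8]
opening: 0.001
time: 36.43
tool_pos: [0.4745, -0.0996, 0.1882]
tcp_rot: [0.009, 3.127, 0.23]
ft_force: [-8.5, -0.4, 17.6]
opening: -0.002
```

View pics/s24.png

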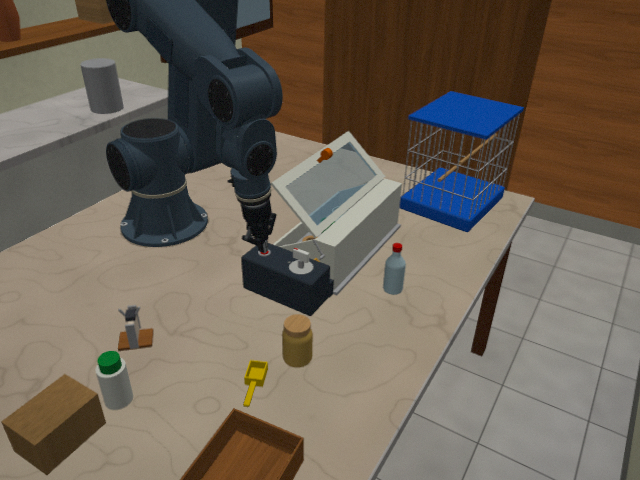

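```bash
cat >> h.py <<'E'
def door(fn):
    p=np.load('pics/%s.npz'%fn)['p'];h=cv2.cvtColor(p,cv2.COLOR_RGB2HSV);m=cv2.inRange(h,(5,150,80),(18,255,255));m[:130]=0;m[230:]=0;m[:,:270]=0;m[:,375:]=0
    n,_,st,c=cv2.connectedComponentsWithStats(m);i=1+st[1:,4].argmax();c=c[i]
    th=np.arange(0,2,.02);a=th-np.pi/6;P=np.c_[.551+.045-.165*np.cos(a)+.048*np.sin(a),0*a+.1915,.160+.165*np.sin(a)+.048*np.cos(a)]
    q=proj('scene',None,P);e=np.linalg.norm(q-c,axis=1);print(fn,c,'theta',th[e.argmin()].round(2),e.min())
E
python3 -c "
from h import *
for f in ('s0','s20','s22','s23','s24'):
    door('scene0' if f=='s0' else f)"
for i in 1; do python3 -m pendant '[{"rx":0,"ry":0,"rz":0,"dx":0,"dy":0,"dz":1.2,"jaw":0},{"rx":0,"ry":0,"rz":0,"dx":0,"dy":0,"dz":1.2,"jaw":0},{"rx":0,"ry":0,"rz":0,"dx":0,"dy":0,"dz":1.2,"jaw":0},{"rx":0,"ry":0,"rz":0,"dx":0,"dy":0,"dz":1.2,"jaw":0},{"rx":0,"ry":0,"rz":0,"dx":0,"dy":0,"dz":1.2,"jaw":0},{"rx":0,"ry":0,"rz":0,"dx":0,"dy":0,"dz":1.2,"jaw":0}]'; done
```

```text
scene0 [305.35714286 133.90062112] theta 1.1 27.235787870171723
s20 [355.33552632 152.72368421] theta 1.82 0.4000348498650203
s22 [305.81325301 133.96084337] theta 1.1 26.93650523796785
s23 [305.99386503 133.98159509] theta 1.1 26.8218663413178
s24 [305.84337349 133.93674699] theta 1.1 26.940545316364613
time: 36.98
tool_pos: [0.4744, -0.0996, 0.1883]
tcp_rot: [0.009, 3.126, 0.23]
ft_force: [-8.5, 0.1, 14.6]
opening: -0.001
```

```bash
sed -i 's/(5,150,80),(18,255,255));m\[:130\]=0/(5,200,140),(18,255,255));m[:143]=0/' h.py
python3 -c "
from h import *
snap('scene','s25')
for f in ('scene0','s20','s22','s23','s24','s25'): door(f)"
```

```text
scene0 [305.78947368 199.26315789] theta 0.06 1.947407669273235
s20 [359.18181818 148.95454545] theta 1.86 4.328079924655066
s22 [357.73076923 148.76923077] theta 1.84 4.087609617279508
s23 [349.64 146.92] theta 1.7 4.199425026029924
s24 [327.95238095 150.0952381 ] theta 1.3 2.688731682906043
s25 [321.86363636 153.        ] theta 1.16 2.398703958099569
```

Run:
```python
from h import *
delta([.50,-.088,.30],down(np.pi/2-.004)); delta([.560,-.0885,.28],down(np.pi/2-.004))
```

```text
t37.0 rx 0.147 ry 0.007 rz -0.002 dx -26.6 dy 35.9 dz -162.1 | rows 4.0
t37.0 rx 0.147 ry 0.007 rz -0.002 dx -86.5 dy 32.8 dz -141.9 | rows 4.1
```

```bash
python3 -m pendant '[{"rx":0,"ry":0,"rz":0,"dx":0,"dy":0,"dz":-30,"jaw":0},{"rx":0,"ry":0,"rz":0,"dx":0,"dy":5,"dz":-65,"jaw":0},{"rx":0.06,"ry":0,"rz":0,"dx":-10,"dy":15,"dz":-100,"jaw":0},{"rx":0.147,"ry":0,"rz":0,"dx":-40,"dy":32,"dz":-130,"jaw":0.2},{"rx":0.147,"ry":0.007,"rz":0,"dx":-70,"dy":33,"dz":-142,"jaw":0.4},{"rx":0.147,"ry":0.007,"rz":0,"dx":-86,"dy":33,"dz":-142,"jaw":0.4},{"rx":0.147,"ry":0.007,"rz":0,"dx":-86,"dy":33,"dz":-142,"jaw":0.4}]'
for i in 1 2 3; do python3 -m pendant '[{"rx":0,"ry":0,"rz":0,"dx":0,"dy":0,"dz":0,"jaw":0.4},{"rx":0,"ry":0,"rz":0,"dx":0,"dy":0,"dz":0,"jaw":0.4},{"rx":0,"ry":0,"rz":0,"dx":0,"dy":0,"dz":0,"jaw":0.4},{"rx":0,"ry":0,"rz":0,"dx":0,"dy":0,"dz":0,"jaw":0.4},{"rx":0,"ry":0,"rz":0,"dx":0,"dy":0,"dz":0,"jaw":0.4},{"rx":0,"ry":0,"rz":0,"dx":0,"dy":0,"dz":0,"jaw":0.4},{"rx":0,"ry":0,"rz":0,"dx":0,"dy":0,"dz":0,"jaw":0.4},{"rx":0,"ry":0,"rz":0,"dx":0,"dy":0,"dz":0,"jaw":0.4},{"rx":0,"ry":0,"rz":0,"dx":0,"dy":0,"dz":0,"jaw":0.4},{"rx":0,"ry":0,"rz":0,"dx":0,"dy":0,"dz":0,"jaw":0.4}]'; done
python3 -c "
from h import *
snap('scene','s26');door('s26');o,p,d=snap('wrist','w26');print(gp(o)[0],o['opening'],o['joint_positions'].round(2))"
```

```text
time: 37.62
tool_pos: [0.5624, -0.0878, 0.3349]
tcp_rot: [0.007, 3.14, -0.001]
ft_force: [0.2, 0.5, -0.5]
opening: 0.4
time: 38.45
tool_pos: [0.5624, -0.0878, 0.3349]
tcp_rot: [0.007, 3.14, -0.001]
ft_force: [0.9, 1.2, 0.4]
opening: 0.399
time: 39.28
tool_pos: [0.5624, -0.0878, 0.3349]
tcp_rot: [0.007, 3.14, -0.001]
ft_force: [-1.3, -0.2, 0.3]
opening: 0.403
time: 40.12
tool_pos: [0.5624, -0.0878, 0.3349]
tcp_rot: [0.007, 3.14, -0.001]
ft_force: [0.1, -0.3, 0.3]
opening: 0.401
s26 [305.09090909 195.95454545] theta 0.14 1.75982071028957
[ 0.56249038 -0.0878184   0.2808959 ] 0.39882329426287333 [-0.15  0.36  0.24  1.45 -0.   -0.15]
```

View pics/w26.png

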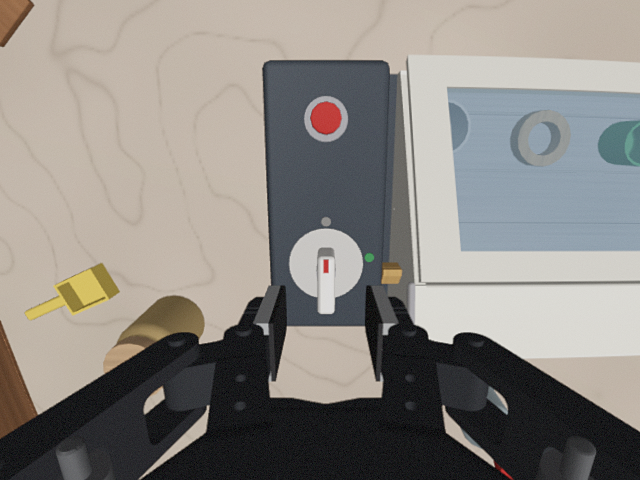

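View pics/s26.png

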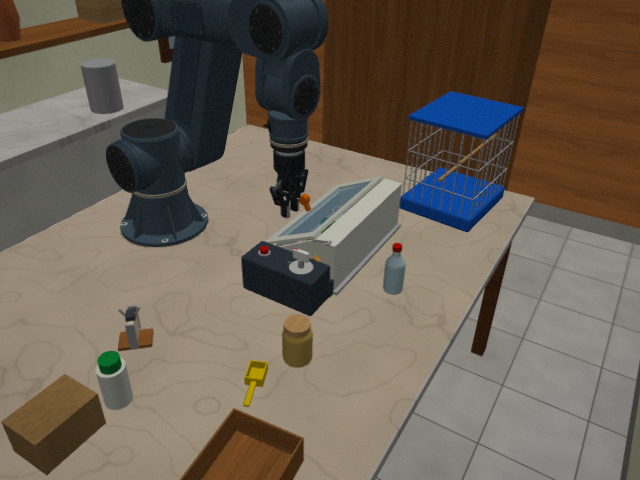

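The door is nearly shut (0.14 rad). While it settles I measure the knob and what stands around it.

```bash
python3 -m pendant '[{"rx":0,"ry":0,"rz":0,"dx":0,"dy":0,"dz":0,"jaw":0.4},{"rx":0,"ry":0,"rz":0,"dx":0,"dy":0,"dz":0,"jaw":0.4},{"rx":0,"ry":0,"rz":0,"dx":0,"dy":0,"dz":0,"jaw":0.4},{"rx":0,"ry":0,"rz":0,"dx":0,"dy":0,"dz":0,"jaw":0.4},{"rx":0,"ry":0,"rz":0,"dx":0,"dy":0,"dz":0,"jaw":0.4},{"rx":0,"ry":0,"rz":0,"dx":0,"dy":0,"dz":0,"jaw":0.4},{"rx":0,"ry":0,"rz":0,"dx":0,"dy":0,"dz":0,"jaw":0.4},{"rx":0,"ry":0,"rz":0,"dx":0,"dy":0,"dz":0,"jaw":0.4},{"rx":0,"ry":0,"rz":0,"dx":0,"dy":0,"dz":0,"jaw":0.4},{"rx":0,"ry":0,"rz":0,"dx":0,"dy":0,"dz":0,"jaw":0.4}]'
python3 - <<'E'
from h import *
z=np.load('pics/w26.npz');p,d=z['p'],z['d'];o=dict(tool_pos=z['tp'],tcp_rot=z['tr'])
V,U=np.mgrid[225:330,280:375];P=pts('wrist',o,U,V,d[225:330,280:375]);m=(P[:,2]>.15)&(P[:,2]<.17)
q=P[m];print(m.sum(),q.mean(0),cv2.minAreaRect(q[:,:2].astype(np.float32)))
m=(P[:,2]>.105)&(P[:,2]<.125);
V,U=np.mgrid[255:300,375:405];P=pts('wrist',o,U,V,d[255:300,375:405]);print('orange',np.percentile(P,[2,50,98],axis=0).round(3).tolist())
print('disc',plane('wrist',o,326,263,.112),'bar',plane('wrist',o,[326,325.5],[248,313],.162))
snap('scene','s27');door('s27')
E
```

```text
time: 41.05
tool_pos: [0.5624, -0.0877, 0.3349]
tcp_rot: [0.007, 3.14, -0.001]
ft_force: [0.0, -0.1, -0.0]
opening: 0.402
1073 [ 0.59106798 -0.08842677  0.16078718] ((0.5931740403175354, -0.08853857219219208), (0.012762154452502728, 0.04537782818078995), 89.9754638671875)
orange [[0.55, -0.068, 0.049], [0.601, -0.029, 0.108], [0.642, -0.022, 0.28]]
disc [[ 0.59220298 -0.08813622  0.112     ]] bar [[ 0.56442104 -0.0880797   0.162     ]
 [ 0.61489059 -0.08859998  0.162     ]]
s27 [305.90909091 199.54545455] theta 0.06 2.0333999905086966
```

Run:
```python
from h import *
delta([.5932,-.0885,.151],down(np.pi/2))
```

```text
t41.1 rx -0.001 ry 0.002 rz -0.004 dx -30.5 dy -0.5 dz 130.0 | rows 3.2
```

```bash
python3 -m pendant '[{"rx":0,"ry":0,"rz":-0.004,"dx":-20,"dy":-0.5,"dz":20,"jaw":0.4},{"rx":0,"ry":0,"rz":-0.004,"dx":-30,"dy":-0.5,"dz":50,"jaw":0.4},{"rx":0,"ry":0,"rz":-0.004,"dx":-30.5,"dy":-0.5,"dz":85,"jaw":0.4},{"rx":0,"ry":0,"rz":-0.004,"dx":-30.5,"dy":-0.5,"dz":110,"jaw":0.4},{"rx":0,"ry":0,"rz":-0.004,"dx":-30.5,"dy":-0.5,"dz":125,"jaw":0.4},{"rx":0,"ry":0,"rz":-0.004,"dx":-30.5,"dy":-0.5,"dz":130,"jaw":0.4},{"rx":0,"ry":0,"rz":-0.004,"dx":-30.5,"dy":-0.5,"dz":130,"jaw":0.4},{"rx":0,"ry":0,"rz":-0.004,"dx":-30.5,"dy":-0.5,"dz":130,"jaw":0.4}]'
python3 -c "
from h import *
snap('scene','s28');door('s28');o,p,d=snap('wrist','w28');print(gp(o)[0])"
```

```text
time: 41.77
tool_pos: [0.5935, -0.0886, 0.206]
tcp_rot: [0.001, 3.139, -0.002]
ft_force: [-0.3, 0.6, 0.7]
opening: 0.397Traceback (most recent call last):
  File "<string>", line 3, in <module>
    snap('scene','s28');door('s28');o,p,d=snap('wrist','w28');print(gp(o)[0])
                        ~~~~^^^^^^^
  File "h.py", line 47, in door
    n,_,st,c=cv2.connectedComponentsWithStats(m);i=1+st[1:,4].argmax();c=c[i]
                                                     ~~~~~~~~~~~~~~~^^
ValueError: attempt to get argmax of an empty sequence
```

```bash
python3 -c "
from h import *
o,p,d=snap('wrist','w28');print(gp(o)[0])
a=cv2.imread('pics/s28.png')[150:310,220:430];a=cv2.resize(a,(630,480));b=p[:,:,::-1][::2,::2];c=np.zeros((480,800,3),np.uint8);c[:240,:320]=b;c[:,170:]=a;c[:240,:320]=b;cv2.imwrite('pics/c28.png',c)"
```

```text
[ 0.59396335 -0.08869608  0.15241641]
```

View pics/c28.png

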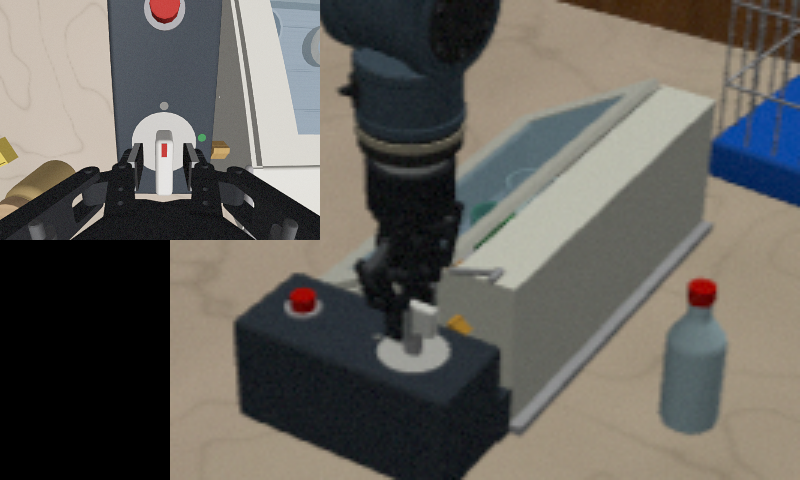

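The bar is centred between the pads and the door is shut. I pinch and press.

```bash
python3 -m pendant '[{"rx":0,"ry":0,"rz":0,"dx":0.5,"dy":0,"dz":1.5,"jaw":0.2},{"rx":0,"ry":0,"rz":0,"dx":0.5,"dy":0,"dz":1.5,"jaw":0},{"rx":0,"ry":0,"rz":0,"dx":0.5,"dy":0,"dz":1.5,"jaw":0},{"rx":0,"ry":0,"rz":0,"dx":0.5,"dy":0,"dz":1.5,"jaw":0},{"rx":0,"ry":0,"rz":0,"dx":0.5,"dy":0,"dz":1.5,"jaw":0},{"rx":0,"ry":0,"rz":0,"dx":0.5,"dy":0,"dz":1.5,"jaw":0}]' 70
python3 -c "
from h import *
o=get_obs();print(gp(o)[0],o['opening'],o['ft_force'])"
python3 -m pendant '[{"rx":0,"ry":0,"rz":0,"dx":0,"dy":0,"dz":3,"jaw":0},{"rx":0,"ry":0,"rz":0,"dx":0,"dy":0,"dz":6,"jaw":0},{"rx":0,"ry":0,"rz":0,"dx":0,"dy":0,"dz":7.5,"jaw":0},{"rx":0,"ry":0,"rz":0,"dx":0,"dy":0,"dz":7.5,"jaw":0},{"rx":0,"ry":0,"rz":0,"dx":0,"dy":0,"dz":7.5,"jaw":0}]'
python3 -c "
from h import *
o=get_obs();print(gp(o)[0],o['opening'],o['ft_force'])"
```

```text
time: 42.37
tool_pos: [0.5938, -0.0883, 0.2055]
tcp_rot: [0.0, 3.136, -0.001]
ft_force: [2.5, 4.7, 2.8]
opening: 0.14
[ 0.59409749 -0.08830541  0.15153551] 0.13966638033259102 [2.48491679 4.67729545 2.82437663]
time: 42.78
tool_pos: [0.5939, -0.0882, 0.1992]
tcp_rot: [0.0, 3.135, -0.001]
ft_force: [-8.3, 3.1, 22.2]
opening: 0.138
[ 0.59431854 -0.08824947  0.14523205] 0.13781425932700658 [-8.3301922   3.09707787 22.17249497]
```

```bash
python3 -m pendant '[{"rx":0,"ry":0,"rz":0.05,"dx":0,"dy":0,"dz":0.5,"jaw":0},{"rx":0,"ry":0,"rz":0.13,"dx":0,"dy":0,"dz":0.5,"jaw":0},{"rx":0,"ry":0,"rz":0.22,"dx":0,"dy":0,"dz":0.5,"jaw":0},{"rx":0,"ry":0,"rz":0.31,"dx":0,"dy":0,"dz":0.5,"jaw":0},{"rx":0,"ry":0,"rz":0.4,"dx":0,"dy":0,"dz":0.5,"jaw":0},{"rx":0,"ry":0,"rz":0.49,"dx":0,"dy":0,"dz":0.5,"jaw":0},{"rx":0,"ry":0,"rz":0.58,"dx":0,"dy":0,"dz":0.5,"jaw":0},{"rx":0,"ry":0,"rz":0.66,"dx":0,"dy":0,"dz":0.5,"jaw":0},{"rx":0,"ry":0,"rz":0.7,"dx":0,"dy":0,"dz":0.5,"jaw":0},{"rx":0,"ry":0,"rz":0.7,"dx":0,"dy":0,"dz":0.5,"jaw":0}]'
python3 -c "
from h import *
o=get_obs();g,M=gp(o);print(g,o['opening'],o['ft_force'],o['torque'],np.arctan2(M[1,1],M[0,1]),'turned',np.pi/2-np.arctan2(M[1,1],M[0,1]),o['joint_positions'].round(2))"
```

```text
time: 43.62
tool_pos: [0.5939, -0.0879, 0.1993]
tcp_rot: [1.079, 2.943, 0.004]
ft_force: [-4.6, 6.8, 13.6]
opening: 0.135
[ 0.59432683 -0.08787734  0.14534403] 0.13510667410439578 [-4.62804416  6.75235848 13.59813678] [ 1.26136027  1.18246972 -0.04284013] 0.8680363978555267 turned 0.7027599289393699 [-0.15  0.45  0.03  1.14  0.    0.56]
```

Turned 0.70 rad and still pressed. I continue to 1.41.

```bash
python3 -m pendant '[{"rx":0,"ry":0,"rz":0.08,"dx":0,"dy":0,"dz":0.7,"jaw":0},{"rx":0,"ry":0,"rz":0.17,"dx":0,"dy":0,"dz":0.7,"jaw":0},{"rx":0,"ry":0,"rz":0.26,"dx":0,"dy":0,"dz":0.7,"jaw":0},{"rx":0,"ry":0,"rz":0.35,"dx":0,"dy":0,"dz":0.7,"jaw":0},{"rx":0,"ry":0,"rz":0.44,"dx":0,"dy":0,"dz":0.7,"jaw":0},{"rx":0,"ry":0,"rz":0.53,"dx":0,"dy":0,"dz":0.7,"jaw":0},{"rx":0,"ry":0,"rz":0.61,"dx":0,"dy":0,"dz":0.7,"jaw":0},{"rx":0,"ry":0,"rz":0.67,"dx":0,"dy":0,"dz":0.7,"jaw":0},{"rx":0,"ry":0,"rz":0.71,"dx":0,"dy":0,"dz":0.7,"jaw":0},{"rx":0,"ry":0,"rz":0.71,"dx":0,"dy":0,"dz":0.7,"jaw":0}]'
python3 -c "
from h import *
o,p,d=snap('wrist','w30');g,M=gp(o);print(g,o['opening'],o['ft_force'],o['torque'],'turned',np.pi/2-np.arctan2(M[1,1],M[0,1]),o['joint_positions'].round(2))"
```

```text
time: 44.45
tool_pos: [0.5941, -0.0875, 0.1993]
tcp_rot: [2.038, 2.383, 0.01]
ft_force: [-3.8, 7.3, 14.4]
opening: 0.139
[ 0.59454663 -0.08748003  0.14534005] 0.1394181950065833 [-3.81322662  7.2523646  14.44138343] [ 1.27659118  0.97591872 -0.02193269] turned 1.4151661421239345 [-0.15  0.45  0.03  1.14  0.    1.27]
```

View pics/w30.png

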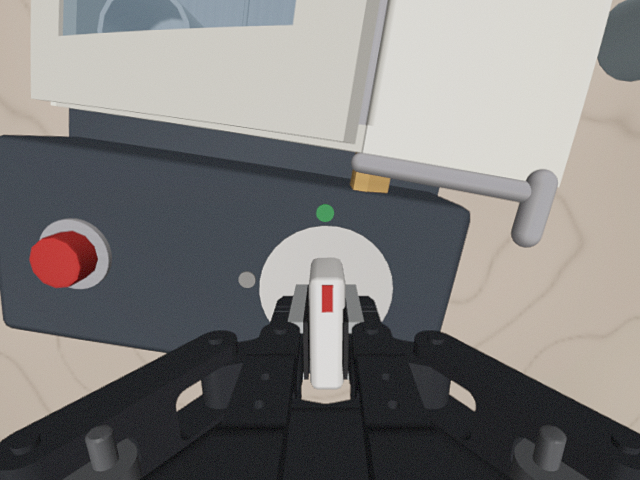

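The pointer (327,298) is in line with the green dot (325,213). I let the knob up, open and retreat.

```bash
python3 -m pendant '[{"rx":0,"ry":0,"rz":0,"dx":0,"dy":0,"dz":-3,"jaw":0},{"rx":0,"ry":0,"rz":0,"dx":0,"dy":0,"dz":-6,"jaw":0},{"rx":0,"ry":0,"rz":0,"dx":0,"dy":0,"dz":-6.5,"jaw":0},{"rx":0,"ry":0,"rz":0,"dx":0,"dy":0,"dz":-6.5,"jaw":0.3},{"rx":0,"ry":0,"rz":0,"dx":0,"dy":0,"dz":-6.5,"jaw":0.4},{"rx":0,"ry":0,"rz":0,"dx":0,"dy":0,"dz":-6.5,"jaw":0.4},{"rx":0,"ry":0,"rz":0,"dx":0,"dy":0,"dz":-30,"jaw":0.4},{"rx":0,"ry":0,"rz":0,"dx":0,"dy":0,"dz":-65,"jaw":0.4},{"rx":0,"ry":0,"rz":0,"dx":0,"dy":0,"dz":-105,"jaw":0.4},{"rx":0,"ry":0,"rz":0,"dx":0,"dy":0,"dz":-145,"jaw":0.4}]'
python3 -c "
from h import *
o,p,d=snap('wrist','w31');g,M=gp(o);print(g)
V,U=np.mgrid[150:330,250:400];P=pts('wrist',o,U,V,d[150:330,250:400]);m=(P[:,2]>.145)&(P[:,2]<.172)&(abs(P[:,0]-.594)<.035)&(abs(P[:,1]+.088)<.03);q=P[m];print(m.sum(),np.median(q[:,2]),cv2.minAreaRect(q[:,:2].astype(np.float32)))"
```

```text
time: 45.33
tool_pos: [0.5921, -0.0877, 0.3455]
tcp_rot: [2.036, 2.385, 0.008]
ft_force: [0.8, 0.4, 0.7]
opening: 0.402
[ 0.59254675 -0.08767483  0.29147269]
1104 0.16128381399411912 ((0.5940949320793152, -0.08864056318998337), (0.012913067825138569, 0.04666575789451599), 8.980337142944336)
```

View pics/w31.png

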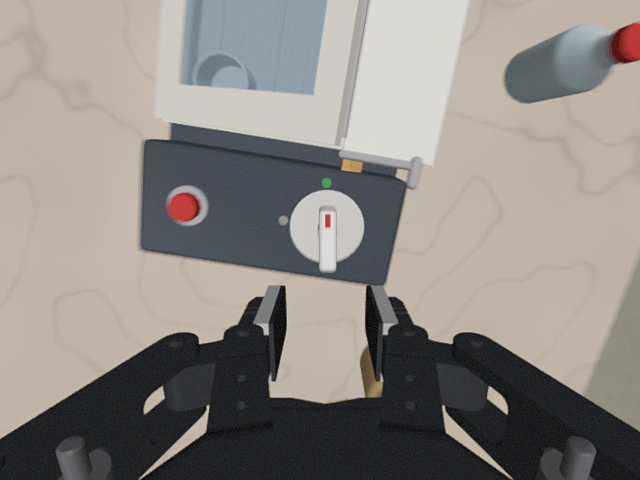

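The knob is at 81° (1.414 rad) and its top reads 161 mm, as it did when up at the start. I move the arm clear for a last look.

```bash
python3 -m pendant '[{"rx":0,"ry":0,"rz":0,"dx":0,"dy":40,"dz":-30,"jaw":0.4},{"rx":0,"ry":0,"rz":0,"dx":0,"dy":80,"dz":-40,"jaw":0.4},{"rx":0,"ry":0,"rz":0,"dx":0,"dy":120,"dz":-40,"jaw":0.4},{"rx":0,"ry":0,"rz":0,"dx":-10,"dy":160,"dz":-40,"jaw":0.4},{"rx":0,"ry":0,"rz":0,"dx":-40,"dy":190,"dz":-40,"jaw":0.4},{"rx":0,"ry":0,"rz":0,"dx":-80,"dy":200,"dz":-40,"jaw":0.4},{"rx":0,"ry":0,"rz":0,"dx":-120,"dy":200,"dz":-40,"jaw":0.4},{"rx":0,"ry":0,"rz":0,"dx":-160,"dy":200,"dz":-40,"jaw":0.4},{"rx":0,"ry":0,"rz":0,"dx":-200,"dy":200,"dz":-40,"jaw":0.4},{"rx":0,"ry":0,"rz":0,"dx":-200,"dy":200,"dz":-40,"jaw":0.4}]'
python3 -c "
from h import *
o,p,d=snap('top','t32');print(gp(o)[0]);_,q,_=snap('scene','s32');door('s32')
a=cv2.resize(p[150:320,190:500],(800,439),interpolation=cv2.INTER_CUBIC);cv2.imwrite('pics/t32z.png',a[:,:,::-1])"
```

```text
time: 46.22
tool_pos: [0.6784, -0.1657, 0.4034]
tcp_rot: [-2.04, -2.388, -0.004]
ft_force: [0.3, -0.3, 0.1]
opening: 0.399
[ 0.67844898 -0.16558589  0.34942726]
s32 [307.5   199.375] theta 0.06 3.6316125466449467
```

View pics/t32z.png

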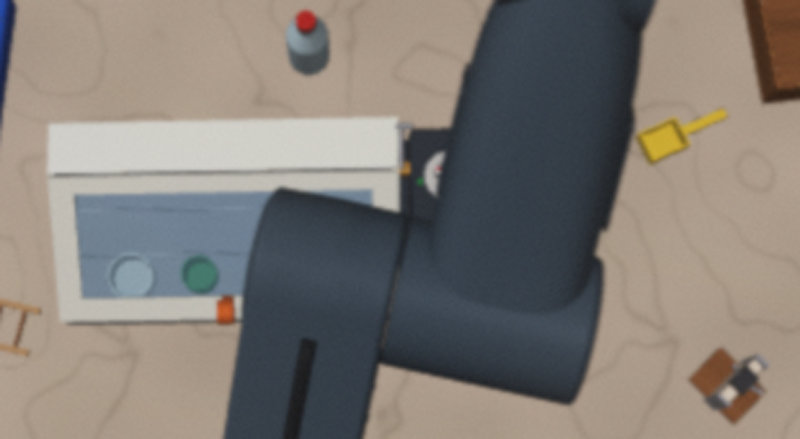

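View pics/s32.png

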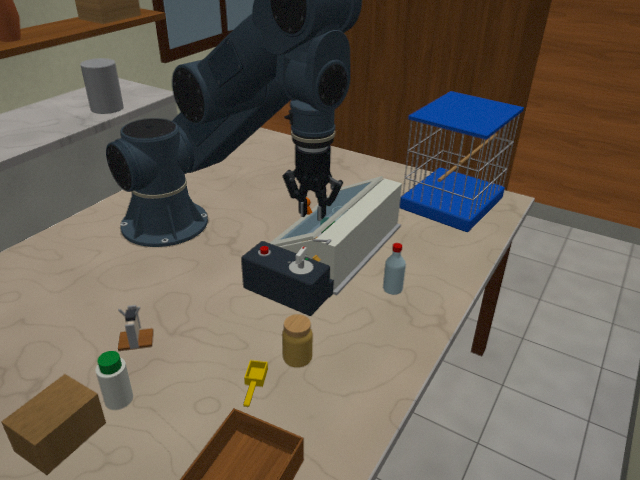

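The scene view shows the door shut and the knob turned, with the jar, scoop, clip, drinker and ladder in their places. The top view shows the bowl (132,277) and green cup (200,274) upright behind the glass. The robot touches nothing.

```bash
python3 -c "
from rig import env
print(env.hand_in())"
```

```text
the job is handed in; nothing more can be done
None
```

The job is done and handed in at about 46 s on the robot's clock; handing in gives no verdict.

- **Door up:** I raised it by its handle to about 1.97 rad, and it then stayed up on its own for the whole loading.
- **Loading:** The bowl, green cup, ring and tin were out; the blue cup was absent. All four stood upright on the chamber floor, the ring flat and nothing stacked. No piece was knocked aside and the grip did not slip.
- **Door down:** I held the red button fully down until the door was at about 1.2 rad, then let it sink.
- **Cycle start:** I pressed the knob, turned it clockwise to the green dot and let it up.

**Last checks**
- **Door:** The handle sits in the same place in the picture as at the start, within 2 pixels. My angle formula reads 0.06 rad in both, so I take it as a calibration offset and the door as shut.
- **Knob:** It stands at about 1.41 rad. Its top is at 161 mm, the same as when it was up at the start.
- **Pieces after closing:** The bowl and green cup were upright through the glass in the last picture. I last saw the tin just after letting go of the knob, and the ring when the door was nearly shut; the arm hid both in the final view.
- **Things to leave alone:** The jar, scoop, clip, drinking bottle and ladder look unmoved by eye; I did not measure them again.

The highest wrist force I read was 22 N, while pressing the knob. The fingertips touched the table lightly (about 8 N) while gripping the ring.

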